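Load a carrier plate under the sprung arm of a clamp jig

TASK

Load the carrier plate into the clamp jig: push the wedge, ramp first, under the roller at the nose of the sprung clamp arm so that it props the arm open by itself, then slide the plate along the jig's channel under the propped arm until its leading end is fully home against the stop, and let go of it. Then draw the wedge out so that the arm closes onto the plate, and stand the wedge upright, flat on its base, on either green mat. Leave the other things on the bench where they are.

Things in the scene. Friction and masses are not known exactly. Their poses are not given: they have to be found in the camera images.
- jig: Fixed aluminium clamp jig; origin at table height, below the middle of the clamp arm's pad. Own axes: bed from x -55 to +100, y -65 to +120 mm, top 20 mm above the table. A plate channel runs along y on the bed at x = 0; the sprung arm crosses over it along x at y = 0. Lengths here are mm in the jig's axes, heights are above the table.
- channel_mouth (a point): Open, flared +y end of the plate channel (jig x 0, y +122), at bed height 20 mm. The channel is open at the top and 86 mm wide between two rails (inner faces x -43 and +43, 10 mm thick, tops 30 mm high). Axes as the jig's.
- stop_face (a point): Foot of the stop's face that closes the channel at its -y end (jig x 0, y -50), at bed height 20 mm; the stop's top is 32 mm high. Axes as the jig's.
- hinge_axis (a point): Hinge axis of the clamp arm (jig x +85, 62 mm high, parallel to jig y). The steel arm, 26 mm wide, top 74 mm high when shut, runs from here to its nose at jig x -103; a rubber pad hangs under it over the channel at x 0, shut and empty 2 mm above the bed. Cheeks beside the hinge: x 70 to 100, y -30 to +30, 80 mm high. A spring presses the nose down.
- clamp_arm (a joint): Angle of the clamp arm: 0 shut and empty, grows as the nose rises (max 0.5). About 0.07 when it bears on the plate, about 0.165 when the roller stands on the flat top of the wedge (the pad is then about 36 mm above the table, 8 mm over a plate in the channel).
- roller_mid (a point): Centre of the freely turning roller under the arm's nose: 18 mm diameter, 34 mm long along jig x, at jig x -85, y 0; underside 42 mm above the table when shut, 4 to 6 N of spring force. It stands in front of the bed, over free table; the wedge goes under it along jig y from the -y side, its mid-line at x -85 (10 mm clear of the bed).
- wedge_handle (a point): Centre of the handle of the white plastic wedge (0.15 to 0.31 kg). Axes: x towards the low ramp end, z up. Base 88 mm below; body 40 wide, x -30 to +135 mm. Flat top 70 mm above the base from x -30 to +55, then a ramp down to 32 mm at +135. Handle: upright fin 36 along x, 16 thick along y, 36 high. The roller must end on the flat, best at x +38 (25 to 50).
- plate_handle (a point): Grip point on the fin handle of the aluminium carrier plate (0.14 to 0.28 kg). Axes: x towards the leading end (far from the handle), z up. Underside 36 mm below; plate 8 thick, 80 wide, x -65 to +135 mm. Fin 40 along x, 14 thick along y, top 56 mm above the underside. Leading end goes in first, pointing to jig -y; fully home this point is at jig x 0, y +85.
- plate_end (a point): Middle of the leading edge of the carrier plate, half-way up its 8 mm thickness; axes as the plate's.
- mat_left: Green mat 300 (x) x 220 (y) mm, 3 mm thick, fixed, at the left (+y); origin at centre of its underside. Wedge and plate start one on each mat, either way round, low or leading end pointing away from the robot within about 0.6 rad.
- mat_right: The same mat at the right (-y).
- tall_bottle: white plastic bottle, 60 mm across, 165 mm tall, beside the jig; origin at centre of underside; bystander
- small_bottle: small clear bottle with a screw cap, 48 mm across, 90 mm tall, in front of the jig; origin at centre of underside; bystander
- jar: glass jar with a cap, 58 mm across, 80 mm tall, in front of the jig; origin at centre of underside; bystander
- tape: roll of grey tape lying flat, 72 mm across, 24 mm tall; origin at centre of underside; bystander
- beaker: glass beaker, 72 mm across, 95 mm tall; origin at centre of underside; bystander
- spacer: plain aluminium block 110 x 40 x 30 mm (no handle, no ramp); origin at centre of underside; bystander
- driver: screwdriver lying behind the jig, about 200 mm long, at most 40 mm tall; bystander
Not all that is in view belongs to the job. Leave any pink look-alike of the part that bears wedge_handle alone.

How it is judged:
By the outcome, as a careful person would: the job done as asked, in the order asked, and still so for the second after the job is handed in, with the robot touching nothing.
It also fails if it takes over 72 s, if anything falls off the work surface, if the arm or the gripper's body presses on something with over 40 N, if the wrist force passes 120 N, or if a joint passes its speed limit or range.

ROBOT

A 6-joint arm with a two-finger parallel gripper is mounted at the origin on the work surface. World frame = base frame: x ahead of the robot, y to its left, z up, the work surface at z = 0. Lengths are in mm, angles in rad, forces in N, time in s.
With the tool pointing down it reaches from about 300 to 775 mm from the base axis. Payload 14.6 kg.
Tool frame: the origin (TCP) lies midway between the tips of the shut fingers; the grasp point (between the pads) lies 19 mm behind it; z points along the fingers, y is the direction in which the jaws open and shut (so a half turn about z gives the same grasp; the last joint's range is limited). The gripper opens to 94 mm and grips with 3 to 60 N. Pads are 16 mm wide; open, the fingers measure 119 mm over their backs; the gripper's body (75 mm by 177 mm) begins 78 mm behind the grasp point.
Start: joints at [-1.344, 0.3, 1.521, -0, 1.321, -0.067], TCP at [159.268, -526.424, 166.146] pointing down, gripper open.
Joint ranges: [-3.03, 3.03], [-0.79, 2.21], [0.23, 2.52], [-1.04, 4.18], [0, 3.07], [-2.55, 2.55]. Speed limits (rad/s): [2.22, 2.22, 2.57, 3.14, 3.14, 3.14].

INTERFACE

Orientations are given as [roll, pitch, yaw] about the fixed x, y, z axes, in that order (R = Rz(yaw) Ry(pitch) Rx(roll)).
In Python, from cell import manip gives the robot as it stands.
- The arm moves only by the tool play_rows, never from a script. Its argument "commands" is a list of rows, each an object of numbers: "x", "y", "z": the shift along the tool's x, y, z in m; "wx", "wy", "wz": the turn, a rotation vector about the tool's x, y, z in degrees; "grip": the opening, from 0 (shut) to 1 (fully open). In form: [{"x": .., "y": .., "z": .., "wx": .., "wy": .., "wz": .., "grip": ..}, ...]. A call has 1 to 20 rows; each row shifts and turns the commanded pose from where the row before left it, along the tool's axes as they then stand; what a row does not reach is not made up. A row lasts 1/8 s, in which the tool goes at most 62.5 mm and 10.7 degrees, less where a joint would pass 70% of its speed; a pose out of reach is approached as far as the arm can. A call is refused whole if a number of a shift passes 0.0625 or a number of a turn 10.7, either way. A call with a gripper value outside its range is refused whole. The fingers move at their own pace and stop on an object; "squeeze" is the grip in N (left out, the last holds). Time passes only in rows, so rows that do not move let the fingers close. It gives the time, the measured TCP pose, the force and the opening at its end, in the units of the state.
- manip.read_state(): the state, without advancing time (a new reading comes with each control period).
- manip.camera(name): name is "scene" or "top"; returns (picture, depth): 420x560x3 uint8, red, green, blue; 420x560 float32, mm along the optical axis (not along the pixel's ray), 0 where there is no reading.
- manip.camera_info(name): a dict with "intrinsics" (3x3 intrinsics, pixels), "k1" (the pictures are not rectified: a ray, as slopes to the right and down, at radius r is drawn at 1 + k1 r^2 times it, then the intrinsics apply), "camera_from_world" (4x4, takes a point from world to camera coordinates). Camera axes: x right, y up, looking along -z (the intrinsics and any distortion apply to the point x, -y, -z); pixel columns grow to the right and rows downward; lengths in mm; the calibration is good to about 2 mm. A picture is of the moment at which its call begins. camera_info takes no time and is no camera call.
- manip.sign_off(): hands the job in, once; it reports no verdict.
The state is a dict: "clock": time; "joints": joint angles; "qd": joint speeds; "effort": joint torques, N m; "eef_pos": TCP position; "eef_rot": TCP orientation; "wrist_force": force on the tool from outside, world axes, zero at the start; "moment": the same for the moment, N m; "finger_gap": finger opening in mm.
Only numpy, scipy, OpenCV 4.12 (cv2) and the standard library are available. Lean on these libraries where they do the work, as an engineer would, in place of code of your own. Each camera call takes 0.05 s, during which the arm holds its last target.

## Working session

There is one attempt and no reset: what is moved stays moved. The work goes in short steps, Python scripts to look and compute and a tool call to move; the robot and the scene stay as the last step left them, time stands still between calls to the robot, and variables do not carry over. Pictures are saved under pics/ and viewed, and the job is handed in when it is done.

Besides the shell and the picture viewer there is one more tool, called after "Emit:" in YAML: its name, and indented under it one key for each argument. play_rows: Moves the arm, as the interface text tells. Its arguments: {"type":"object","properties":{"commands":{"type":"array"},"squeeze":{"type":"number"}},"required":["commands"]}

```bash
ls; mkdir -p pics; python3 - <<'E'
from cell import manip
import cv2, numpy as np
s=manip.read_state(); print(s)
for n in ("scene","top"):
    p,d=manip.camera(n); cv2.imwrite(f"pics/{n}0.png",cv2.cvtColor(p,cv2.COLOR_RGB2BGR)); np.savez(f"pics/{n}0.npz",p=p,d=d)
    print(n,manip.camera_info(n))
E
```

```text
pics
{'clock': 0.0, 'joints': array([-1.34358617e+00,  3.00460457e-01,  1.52159125e+00, -1.64487583e-05,
        1.32071480e+00, -6.65822947e-02]), 'qd': array([-8.04668547e-04, -1.92392849e-04,  1.31863369e-03,  5.81386936e-05,
       -1.55640863e-03,  6.46351281e-04]), 'effort': array([-4.04306365e-04, -5.31810558e+01, -3.52739882e+01,  7.07698544e-02,
        2.44465366e-02, -2.07552062e-04]), 'eef_pos': array([ 159.20140391, -526.12319677,  165.58789923]), 'eef_rot': array([-3.14042034e+00, -6.22032819e-05,  2.93796493e-01]), 'wrist_force': array([0.014165  , 0.45865331, 0.21246656]), 'moment': array([ 0.02853707,  0.01396424, -0.01029037]), 'finger_gap': 93.84841562371359}
scene {'intrinsics': array([[451.13683527,   0.        , 271.73596438],
       [  0.        , 451.13683527, 210.12273412],
       [  0.        ,   0.        ,   1.        ]]), 'k1': 0.027326557777808506, 'camera_from_world': array([[ 4.62322687e-01,  8.86664363e-01, -9.16733978e-03,
        -1.91547682e+02],
       [-6.63222893e-01,  3.52641532e-01,  6.60135852e-01,
         2.64837117e+02],
       [ 5.88551720e-01, -2.99115791e-01,  7.51090285e-01,
        -1.70402009e+03],
       [ 0.00000000e+00,  0.00000000e+00,  0.00000000e+00,
         1.00000000e+00]])}
top {'intrinsics': array([[527.86211246,   0.        , 271.20804349],
       [  0.        , 527.86211246, 206.77007374],
       [  0.        ,   0.        ,   1.        ]]), 'k1': -0.19683850083910276, 'camera_from_world': array([[-2.65030845e-02, -9.99638038e-01, -4.62381277e-03,
        -1.39519455e+01],
       [ 9.82764455e-01, -2.69016958e-02,  1.82894299e-01,
        -4.83531975e+02],
       [-1.82952487e-01,  3.03144237e-04,  9.83121709e-01,
        -1.42958031e+03],
       [ 0.00000000e+00,  0.00000000e+00,  0.00000000e+00,
         1.00000000e+00]])}
```

View pics/scene0.png

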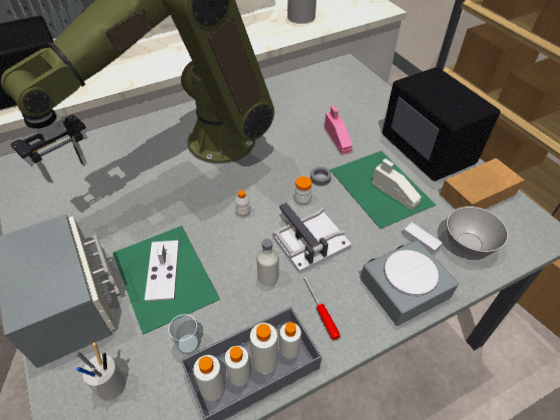

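View pics/top0.png

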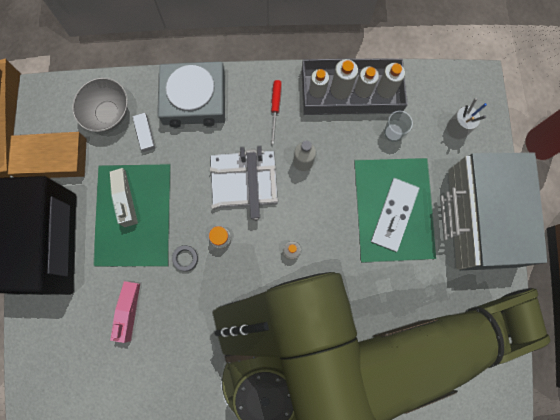

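```bash
cat > h.py <<'E'
import numpy as np, cv2
from cell import manip
def load(n,k=0):
    z=np.load(f"pics/{n}{k}.npz"); return z['p'],z['d']
def info(n):
    i=manip.camera_info(n); return i['intrinsics'],i['k1'],i['camera_from_world']
def slopes(n,uv):
    K,k1,T=info(n); uv=np.atleast_2d(np.asarray(uv,float))
    q=np.stack([(uv[:,0]-K[0,2])/K[0,0],(uv[:,1]-K[1,2])/K[1,1]],1)
    rd=np.linalg.norm(q,axis=1); r=rd.copy()
    for _ in range(30): r=rd/(1+k1*r*r)
    return q*(r/np.maximum(rd,1e-12))[:,None]
def ray(n,uv):
    K,k1,T=info(n); s=slopes(n,uv); d=np.stack([s[:,0],-s[:,1],-np.ones(len(s))],1)
    R=T[:3,:3]; return -R.T@T[:3,3], d@R
def plane(n,uv,z):
    c,d=ray(n,uv); return c+d*((z-c[2])/d[:,2])[:,None]
def deproj(n,uv,dep):
    c,d=ray(n,uv); return c+d*np.asarray(dep)[:,None]
def proj(n,P):
    K,k1,T=info(n); P=np.atleast_2d(P); c=P@T[:3,:3].T+T[:3,3]
    s=np.stack([c[:,0]/-c[:,2],-c[:,1]/-c[:,2]],1); s=s*(1+k1*(s**2).sum(1))[:,None]
    return s*[K[0,0],K[1,1]]+[K[0,2],K[1,2]]
def cloud(n,k=0):
    p,d=load(n,k); v,u=np.mgrid[:420,:560]
    P=deproj(n,np.stack([u.ravel(),v.ravel()],1),d.ravel()); P[d.ravel()==0]=np.nan
    return P.reshape(420,560,3),p
def snap(k,names=("scene","top")):
    for n in names:
        p,d=manip.camera(n); cv2.imwrite(f"pics/{n}{k}.png",cv2.cvtColor(p,cv2.COLOR_RGB2BGR)); np.savez(f"pics/{n}{k}.npz",p=p,d=d)
def crop(n,k,u0,v0,w,h,f,out):
    p,_=load(n,k); c=cv2.resize(p[v0:v0+h,u0:u0+w],None,fx=f,fy=f,interpolation=cv2.INTER_CUBIC)
    cv2.imwrite(out,cv2.cvtColor(c,cv2.COLOR_RGB2BGR))
E
python3 - <<'E'
from h import *
np.set_printoptions(precision=1,suppress=True)
C,p=cloud("top")
# top-view metric resample: height map
for uv in [(240,300),(218,237),(291,250),(252,180),(305,148),(130,240),(396,210),(117,190),(230,185),(185,258)]:
    print(uv,C[uv[1],uv[0]])
crop("top",0,200,140,120,130,6,"pics/c1.png")
crop("top",0,85,155,100,120,5,"pics/c2.png")
crop("top",0,345,150,100,120,5,"pics/c3.png")
E
```

```text
(240, 300) [225.1  51.2 260.6]
(218, 237) [397.1 119.   81.2]
(291, 250) [355.2 -76.4  95.4]
(252, 180) [555.1  24.3  70.3]
(305, 148) [ 613.1 -119.3  170.9]
(130, 240) [403.8 382.1   6.8]
(396, 210) [ 470.5 -387.2    7.7]
(117, 190) [539.2 406.9  65.3]
(230, 185) [553.7  89.3  22.5]
(185, 258) [349.6 222.7  -0.9]
```

View pics/c1.png

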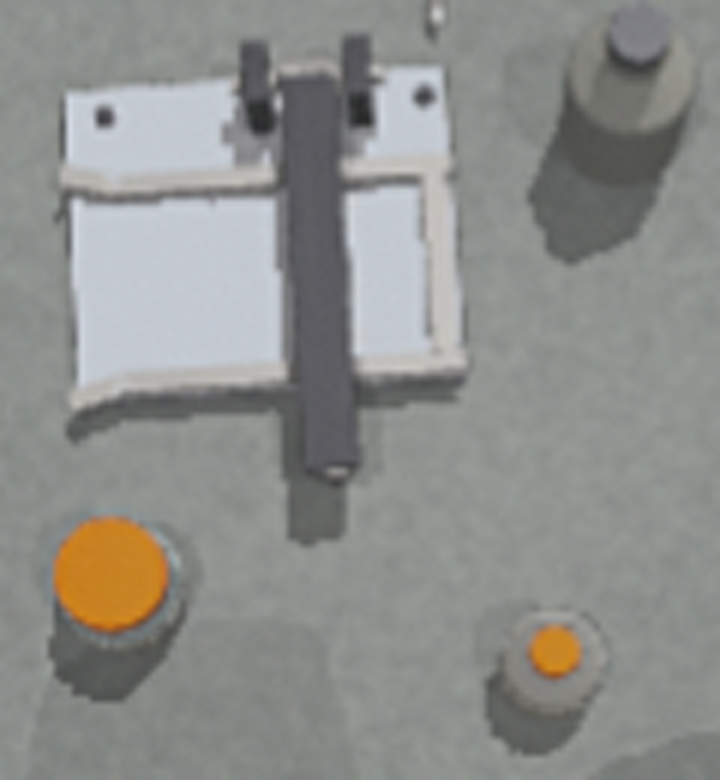

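View pics/c2.png

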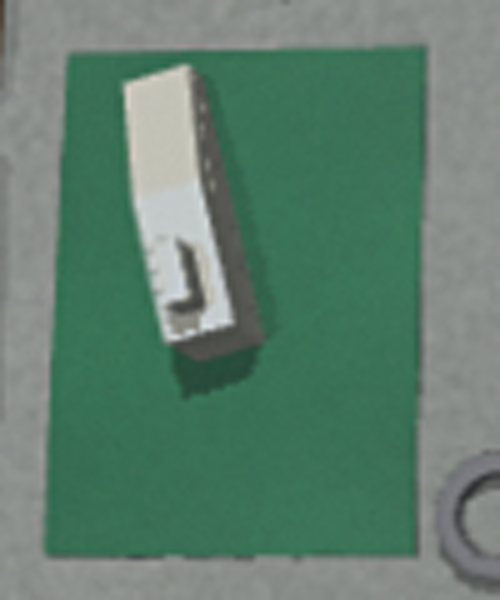

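View pics/c3.png

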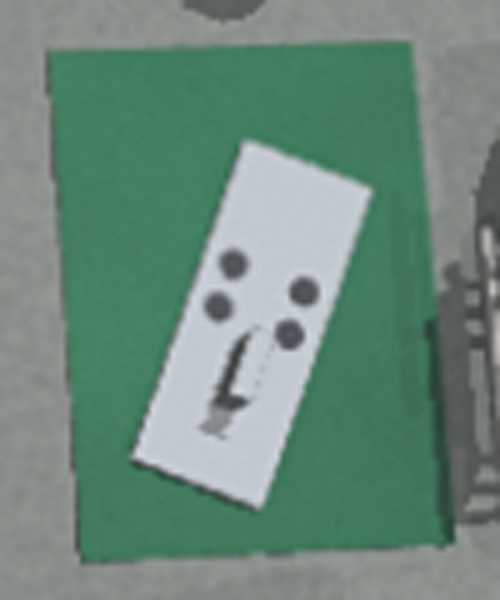

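```bash
cat > meas.py <<'E'
from h import *
np.set_printoptions(precision=2,suppress=True)
def rect(P):
    r=cv2.minAreaRect(P[:,:2].astype(np.float32)); return r, cv2.boxPoints(r)
def comp(mask):
    n,l,st,c=cv2.connectedComponentsWithStats(mask.astype(np.uint8)); 
    i=1+np.argmax(st[1:,4]); return l==i
E
python3 - <<'E'
from meas import *
for n in ("top","scene"):
    C,p=cloud(n); x,y,z=C[...,0],C[...,1],C[...,2]
    hsv=cv2.cvtColor(p,cv2.COLOR_RGB2HSV)
    print(n)
    # mats height check
    g=(hsv[...,0]>60)&(hsv[...,0]<90)&(hsv[...,1]>120)&(hsv[...,2]>60)
    for nm,s in(("L",y>0),("R",y<0)):
        m=comp(g&s&(x>200)&(z<15)); P=C[m]; r,b=rect(P); print("mat",nm,r,"z",np.median(P[:,2]))
    tbl=(x>330)&(x<400)&(y>-60)&(y<60)&(z<40); print("table z",np.median(z[tbl]),z[tbl].std())
    # wedge
    reg=(x>330)&(x<650)&(y>270)&(y<480)
    m=comp(reg&(z>30)&(hsv[...,1]<70)); P=C[m]; r,b=rect(P); print("wedge all",r,len(P))
    print("  zpercent",np.percentile(P[:,2],[1,25,50,75,99]))
    m2=reg&(z>70+3-4)&(z<70+3+4); r,b=rect(C[m2]); print("wedge flat top",r,m2.sum())
    m3=reg&(z>82)&(z<130); P=C[m3]; print("fin",len(P),P.mean(0) if len(P) else 0, rect(P) if len(P)>3 else 0, P[:,2].max())
    # plate
    reg=(x>330)&(x<620)&(y>-500)&(y<-280)
    m=comp(reg&(z>7)&(z<16)&(hsv[...,1]<60)&(hsv[...,2]>100)); P=C[m]; print("plate",rect(P),len(P),np.median(P[:,2]))
    m3=reg&(z>20)&(z<70); P=C[m3]; print("fin",len(P),P.mean(0), rect(P), P[:,2].max())
    m3=reg&(z>52)&(z<70); P=C[m3]; print("fin top",len(P), P.mean(0) if len(P) else 0, rect(P) if len(P)>3 else 0)
    # jig
    reg=(x>400)&(x<720)&(y>-90)&(y<200)
    m=comp(reg&(z>16)&(z<36)&(hsv[...,1]<40)&(hsv[...,2]>120)); P=C[m]; print("jig",rect(P),len(P))
    m3=reg&(z>45)&(z<100)&(hsv[...,2]<130); P=C[m3];r,b=rect(P); print("arm+cheeks",len(P),r,b)
    for nm,reg2 in (("tall",(abs(x-613)<60)&(abs(y+119)<50)),("small",(abs(x-355)<45)&(abs(y+76)<45)),("jar",(abs(x-397)<50)&(abs(y-119)<50))):
        m=reg2&(z>25); P=C[m]; print(nm,P[:,2].max(), P[P[:,2]>P[:,2].max()-8].mean(0))
E
```

```text
top
mat L ((480.3626708984375, 380.23443603515625), (217.27975463867188, 298.752685546875), 88.8428955078125) z 3.165191346732172
mat R ((548.208984375, -385.1287841796875), (151.25477600097656, 212.70455932617188), 0.06489015370607376) z 3.3293133844540534
table z 0.3730768930057593 3.7428315638565417
wedge all ((527.136474609375, 399.5672607421875), (167.51821899414062, 43.5899543762207), 14.02047348022461) 917
  zpercent [ 32.43  49.87  67.27  74.52 113.09]
wedge flat top ((495.7991027832031, 391.6679382324219), (100.16610717773438, 42.256996154785156), 13.095047950744629) 268
fin 114 [475.26 385.45 103.82] (((479.3194580078125, 384.26361083984375), (24.16043472290039, 42.20844268798828), 89.66827392578125), array([[458.15, 372.31],
       [500.35, 372.06],
       [500.49, 396.22],
       [458.29, 396.47]], dtype=float32)) 115.46216972233833
plate (((458.6798400878906, -383.2974853515625), (82.70628356933594, 202.83456420898438), 66.48416137695312), array([[ 349.19, -380.75],
       [ 535.17, -461.68],
       [ 568.17, -385.84],
       [ 382.19, -304.91]], dtype=float32)) 1433 11.
[... 2624 characters left out ...]
 66.72315216064453), array([[ 409.28, -368.86],
       [ 447.25, -385.2 ],
       [ 453.11, -371.58],
       [ 415.14, -355.25]], dtype=float32))
jig (((575.1791381835938, 51.52531051635742), (158.68112182617188, 189.8147430419922), 2.68194842338562), array([[491.48, 142.62],
       [500.37, -46.99],
       [658.87, -39.57],
       [649.99, 150.04]], dtype=float32)) 1724
arm+cheeks 711 ((527.5499267578125, 39.220306396484375), (111.29264831542969, 272.2373352050781), 71.3315200805664) [[380.78  30.07]
 [638.69 -57.07]
 [674.32  48.37]
 [416.4  135.51]]
tall 168.78816228655933 [ 627.05 -123.9   164.57]
small 94.49761582835163 [365.55 -81.68  89.29]
jar 85.86698471533578 [406.14 117.13  80.15]
```

```bash
python3 - <<'E'
from meas import *
th=np.radians(2.4); o=np.array([554,23.])
def tojig(P): 
    d=P[:,:2]-o; return np.c_[d@[np.cos(th),np.sin(th)], d@[-np.sin(th),np.cos(th)]]
v,u=np.mgrid[:420,:560]; UV=np.stack([u.ravel(),v.ravel()],1)
for n in ("top","scene"):
    C,p=cloud(n); pf=p.astype(int); print(n)
    beige=((pf[...,0]-pf[...,2])>5)&(pf[...,0]>150)
    white=((pf[...,2]-pf[...,0])>0)&(pf[...,0]>150)
    J30=tojig(plane(n,UV,30)); J20=tojig(plane(n,UV,20)); J74=tojig(plane(n,UV,74))
    z=C[...,2].ravel(); b=beige.ravel(); w=white.ravel()
    for nm,sx in(("rail-",-48),("rail+",48)):
        m=b&(abs(J30[:,0]-sx)<12)&(J30[:,1]>-45)&(J30[:,1]<95)&(z>24)&(z<36)
        q=J30[m]; 
        xs=[];ys=[]
        for a in range(-45,95,4):
            s=q[(q[:,1]>=a)&(q[:,1]<a+4)]
            if len(s)>3: ys.append(a+2); xs.append((s[:,0].min()+s[:,0].max())/2)
        f=np.polyfit(ys,xs,1); print(nm,len(ys),"x at y0",f[1],"slope deg",np.degrees(f[0]), "width",np.ptp(q[:,0]))
    m=b&(abs(J30[:,1]+55)<15)&(abs(J30[:,0])<38)&(z>24); q=J30[m]
    if len(q): print("stop y range",np.percentile(q[:,1],[2,50,98]))
    # bed y extents
    dark=(pf.max(2)<125).ravel()
    for lo,hi in((-100,-60),(-60,-20),(-20,30),(30,65)):
        m=(abs(J74[:,1])<25)&(J74[:,0]>lo)&(J74[:,0]<hi)&(z>58)&(z<90)
        q=J74[m]; xs=[];
        mids=[]
        for a in range(lo,hi,4):
            s=q[(q[:,0]>=a)&(q[:,0]<a+4)]
            if len(s)>3: mids.append((s[:,1].min()+s[:,1].max())/2)
        print("arm",lo,hi,np.mean(mids),len(q))
    m=(abs(J74[:,1])<25)&(z>58)&(z<90); print("nose x min",np.percentile(J74[m][:,0],[0.2,1,2]))
    m=w&(abs(J20[:,0]-25)<90)&(z>15)&(z<26)
    q=J20[m]; print("bed x max (y 30..110)",np.percentile(q[(q[:,1]>30)&(q[:,1]<105)][:,0],99.5),"y range x 60..95",np.percentile(q[(q[:,0]>60)&(q[:,0]<95)][:,1],[0.5,99.5]))
E
```

```text
top
rail- 2 x at y0 -51.60599164734659 slope deg 0.5509927447095329 width 4.845695252757601
rail+ 3 x at y0 44.79621798659698 slope deg 0.08591741975384576 width 5.0015889313931865
stop y range [-59.09 -55.63 -51.98]
arm -100 -60 -0.8080555109579667 135
arm -60 -20 -0.8250831411691877 137
arm -20 30 -0.7192284229993605 166
arm 30 65 -1.0160943454665994 116
nose x min [-109.11 -106.27 -103.81]
bed x max (y 30..110) 97.54117169946198 y range x 60..95 [-64.61 118.34]
scene
rail- 5 x at y0 -48.85408257656767 slope deg 0.09287624440994645 width 8.590611232100173
rail+ 7 x at y0 47.33364466668051 slope deg 0.037464579847142084 width 8.151408219595503
stop y range [-60.47 -55.07 -49.9 ]
arm -100 -60 -3.7699161492977553 99
arm -60 -20 -4.166897778043327 102
arm -20 30 -3.720363725844431 137
arm 30 65 -4.007756886436596 103
nose x min [-497.09 -494.2  -490.82]
bed x max (y 30..110) 100.22374576074752 y range x 60..95 [-65.16 117.62]
```

```bash
cat >> h.py <<'E'
TH=np.radians(2.4); JO=np.array([552.5,22.3])
def j2w(x,y): return JO+np.array([x*np.cos(TH)-y*np.sin(TH), x*np.sin(TH)+y*np.cos(TH)])
def w2j(P):
    d=np.asarray(P)[:2]-JO; return np.array([d@[np.cos(TH),np.sin(TH)], d@[-np.sin(TH),np.cos(TH)]])
def st():
    s=manip.read_state(); p=s['eef_pos']; r=s['eef_rot']
    print("t",round(s['clock'],2),"pos",p.round(1),"rot",r.round(4),"F",s['wrist_force'].round(1),"M",s['moment'].round(2),"gap",round(s['finger_gap'],1),"jig",w2j(p).round(1)); return s
def go(tgt,frm=None,yaw=None):
    s=manip.read_state(); p=s['eef_pos'] if frm is None else np.array(frm,float); y=s['eef_rot'][2] if yaw is None else yaw
    d=np.array(tgt)-p; c,sn=np.cos(y),np.sin(y)
    t=np.array([d[0]*c+d[1]*sn, d[0]*sn-d[1]*c, -d[2]]); print("tool shift mm",t.round(1),"len",np.linalg.norm(t).round(1)); return t
E
python3 - <<'E'
from h import *
s=st()
go([420,-150,185]); go([479,386,185],[420,-150,185])
E
```

```text
t 0.1 pos [ 159.2 -526.2  165.6] rot [-3.1406 -0.      0.2938] F [ 0.9  0.  -0.3] M [ 0.02 -0.02 -0.  ] gap 94.0 jig [-415.9 -531.5]
tool shift mm [ 358.6 -284.5  -19.4] len 458.1
tool shift mm [ 211.7 -495.9   -0. ] len 539.2
```

Emit:
play_rows:
  commands:
    - {"x": 0.036, "y": -0.0285, "z": -0.002}
    - {"x": 0.036, "y": -0.0285, "z": -0.002}
    - {"x": 0.036, "y": -0.0285, "z": -0.002}
    - {"x": 0.036, "y": -0.0285, "z": -0.002}
    - {"x": 0.036, "y": -0.0285, "z": -0.002}
    - {"x": 0.036, "y": -0.0285, "z": -0.002}
    - {"x": 0.036, "y": -0.0285, "z": -0.002}
    - {"x": 0.036, "y": -0.0285, "z": -0.002}
    - {"x": 0.036, "y": -0.0285, "z": -0.002}
    - {"x": 0.036, "y": -0.0285, "z": -0.002}
    - {"x": 0.021, "y": -0.0495}
    - {"x": 0.021, "y": -0.0495}
    - {"x": 0.021, "y": -0.0495}
    - {"x": 0.021, "y": -0.0495}
    - {"x": 0.021, "y": -0.0495}
    - {"x": 0.021, "y": -0.0495}
    - {"x": 0.021, "y": -0.0495}
    - {"x": 0.021, "y": -0.0495}
    - {"x": 0.021, "y": -0.0495, "grip": 0.65}
    - {"x": 0.021, "y": -0.0495, "wz": 2.9, "grip": 0.65}

```text
$.commands[0]: bad value
```

```bash
python3 - <<'E'
from h import *
s=st()
snap(1)
crop("top",1,60,100,200,200,4,"pics/c4.png")
crop("scene",1,320,120,140,105,5,"pics/c5.png")
print(proj("top",[s['eef_pos']]),proj("scene",[s['eef_pos']]))
go([479,386,76])
E
```

```text
t 0.1 pos [ 159.2 -526.2  165.6] rot [-3.1406 -0.      0.2938] F [ 0.9  0.  -0.3] M [ 0.02 -0.02 -0.  ] gap 94.0 jig [-415.9 -531.5]
[[469.56657737 317.33085887]] [[ 71.66693292 181.77178796]]
tool shift mm [ 570.3 -780.5   89.8] len 970.8
```

View pics/c4.png

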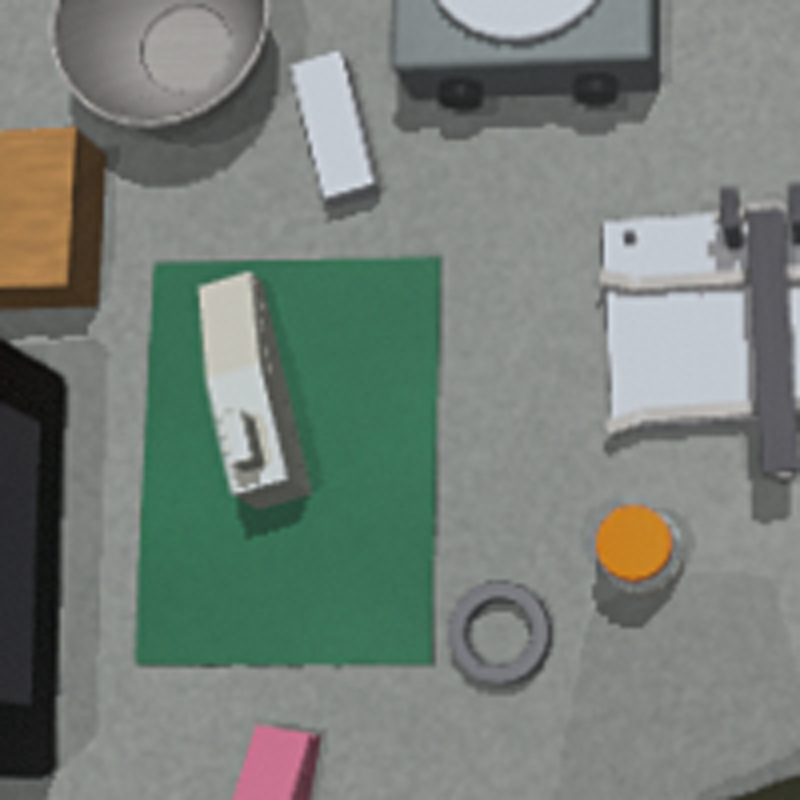

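View pics/c5.png

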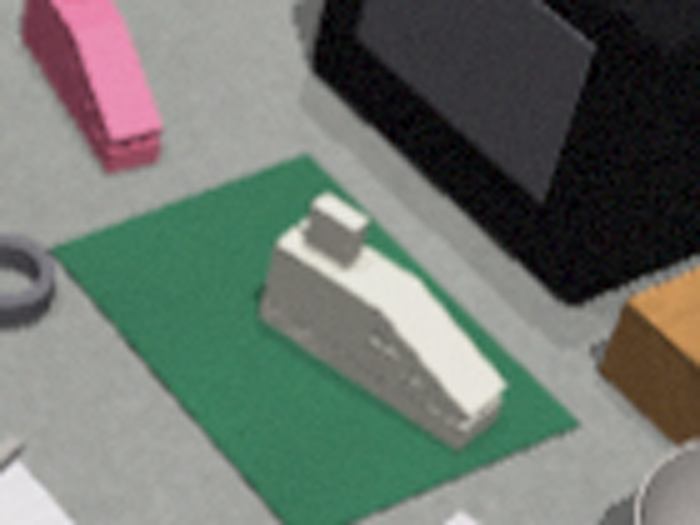

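The crops show the white wedge on the left mat, with its fin at crop px (245,440) in top and (340,230) in scene. The arm did not move: the rows need every field filled in.

Emit:
play_rows:
  commands:
    - {"x": 0.036, "y": -0.0285, "z": -0.002, "wx": 0, "wy": 0, "wz": 0, "grip": 1}
    - {"x": 0.036, "y": -0.0285, "z": -0.002, "wx": 0, "wy": 0, "wz": 0, "grip": 1}
    - {"x": 0.036, "y": -0.0285, "z": -0.002, "wx": 0, "wy": 0, "wz": 0, "grip": 1}
    - {"x": 0.036, "y": -0.0285, "z": -0.002, "wx": 0, "wy": 0, "wz": 0, "grip": 1}
    - {"x": 0.036, "y": -0.0285, "z": -0.002, "wx": 0, "wy": 0, "wz": 0, "grip": 1}
    - {"x": 0.036, "y": -0.0285, "z": -0.002, "wx": 0, "wy": 0, "wz": 0, "grip": 1}
    - {"x": 0.036, "y": -0.0285, "z": -0.002, "wx": 0, "wy": 0, "wz": 0, "grip": 1}
    - {"x": 0.036, "y": -0.0285, "z": -0.002, "wx": 0, "wy": 0, "wz": 0, "grip": 1}
    - {"x": 0.036, "y": -0.0285, "z": -0.002, "wx": 0, "wy": 0, "wz": 0, "grip": 1}
    - {"x": 0.036, "y": -0.0285, "z": -0.002, "wx": 0, "wy": 0, "wz": 0, "grip": 1}
    - {"x": 0.021, "y": -0.0495, "z": 0, "wx": 0, "wy": 0, "wz": 0, "grip": 1}
    - {"x": 0.021, "y": -0.0495, "z": 0, "wx": 0, "wy": 0, "wz": 0, "grip": 1}
    - {"x": 0.021, "y": -0.0495, "z": 0, "wx": 0, "wy": 0, "wz": 0, "grip": 1}
    - {"x": 0.021, "y": -0.0495, "z": 0, "wx": 0, "wy": 0, "wz": 0, "grip": 1}
    - {"x": 0.021, "y": -0.0495, "z": 0, "wx": 0, "wy": 0, "wz": 0, "grip": 1}
    - {"x": 0.021, "y": -0.0495, "z": 0, "wx": 0, "wy": 0, "wz": 0, "grip": 1}
    - {"x": 0.021, "y": -0.0495, "z": 0, "wx": 0, "wy": 0, "wz": 0, "grip": 1}
    - {"x": 0.021, "y": -0.0495, "z": 0, "wx": 0, "wy": 0, "wz": 0, "grip": 0.65}
    - {"x": 0.021, "y": -0.0495, "z": 0, "wx": 0, "wy": 0, "wz": 0, "grip": 0.65}
    - {"x": 0.021, "y": -0.0495, "z": 0, "wx": 0, "wy": 0, "wz": 2.9, "grip": 0.65}

```text
clock: 2.7
eef_pos: [478.9, 387.0, 186.0]
eef_rot: [3.142, 0.0, 0.242]
wrist_force: [0.1, -0.4, 0.3]
finger_gap: 67.2
```

```bash
python3 - <<'E'
from h import *
s=st()
snap(2)
crop("top",2,60,100,200,200,4,"pics/c6.png")
print(proj("top",[s['eef_pos']]),proj("scene",[s['eef_pos']]))
go([479,386,76])
E
```

```text
t 2.7 pos [478.9 387.  186. ] rot [3.1415e+00 1.0000e-04 2.4240e-01] F [ 0.1 -0.4  0.3] M [ 0.01  0.01 -0.01] gap 67.2 jig [-58.3 367.5]
[[110.37914323 202.62708655]] [[391.83089165 143.32264367]]
tool shift mm [  0.2   3.1 108.7] len 108.8
```

View pics/scene2.png

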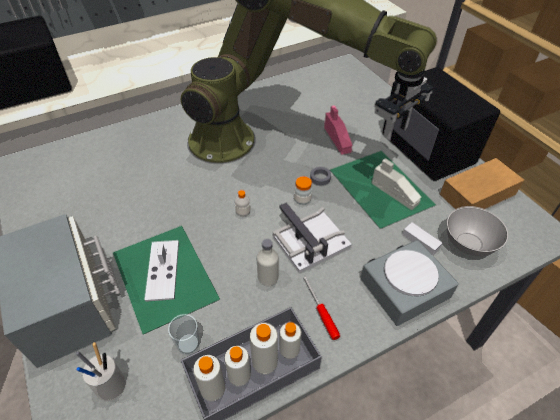

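The scene image shows the open gripper at about (392,143), above the wedge. I'll check how close the black box is before going down.

```bash
python3 - <<'E'
from h import *
for n in("top","scene"):
    C,p=cloud(n,1); m=(C[...,1]>430)&(C[...,2]>60)&(C[...,0]>300)&(C[...,0]<600)&(p.max(2)<60)
    P=C[m]; print(n,len(P),np.nanpercentile(P,[0.5,5,50,99],axis=0).round(0))
E
```

```text
top 6329 [[301. 544.  66.]
 [312. 545.  92.]
 [423. 579. 228.]
 [544. 675. 235.]]
scene 6285 [[302. 544.  62.]
 [320. 547.  77.]
 [481. 599. 214.]
 [553. 739. 234.]]
```

Emit:
play_rows:
  commands:
    - {"x": 0, "y": 0.002, "z": 0.036, "wx": 0, "wy": 0, "wz": 0, "grip": 0.65}
    - {"x": 0, "y": 0, "z": 0.036, "wx": 0, "wy": 0, "wz": 0, "grip": 0.65}
    - {"x": 0, "y": 0, "z": 0.025, "wx": 0, "wy": 0, "wz": 0, "grip": 0.65}
    - {"x": 0, "y": 0, "z": 0.012, "wx": 0, "wy": 0, "wz": 0, "grip": 0.65}
    - {"x": 0, "y": 0, "z": 0, "wx": 0, "wy": 0, "wz": 0, "grip": 0}
    - {"x": 0, "y": 0, "z": 0, "wx": 0, "wy": 0, "wz": 0, "grip": 0}
    - {"x": 0, "y": 0, "z": 0, "wx": 0, "wy": 0, "wz": 0, "grip": 0}
    - {"x": 0, "y": 0, "z": 0, "wx": 0, "wy": 0, "wz": 0, "grip": 0}
    - {"x": 0, "y": 0, "z": 0, "wx": 0, "wy": 0, "wz": 0, "grip": 0}
    - {"x": 0, "y": 0, "z": 0, "wx": 0, "wy": 0, "wz": 0, "grip": 0}
  squeeze: 40

```text
clock: 4.05
eef_pos: [479.4, 383.3, 77.2]
eef_rot: [-3.142, 0.0, 0.243]
wrist_force: [-0.0, -0.2, -0.4]
finger_gap: 4.5
```

```bash
python3 - <<'E'
from h import *
s=st()
w=j2w(-85,-155); print(w); t=[w[0],w[1],200]
go([s['eef_pos'][0],s['eef_pos'][1],200])
a=[420,240,200]; go(a,[*s['eef_pos'][:2],200]); 
go([w[0],w[1],200],[*s['eef_pos'][:2],200],yaw=1.613)
E
```

```text
t 4.05 pos [479.4 383.3  77.2] rot [-3.1416  0.      0.2432] F [-0.  -0.2 -0.4] M [ 0.04  0.01 -0.07] gap 4.5 jig [-57.9 363.7]
[ 474.06528577 -136.12346923]
tool shift mm [   0.     0.  -122.8] len 122.8
tool shift mm [-92.2 124.7  -0. ] len 155.1
tool shift mm [-518.7  -27.3   -0. ] len 519.4
```

The gap is 4.5 mm, but the fin is 16 mm thick, so I don't trust this grasp. I'll look.

```bash
python3 - <<'E'
from h import *
snap(3)
crop("top",3,70,130,130,130,6,"pics/c7.png")
crop("scene",3,340,110,110,110,7,"pics/c8.png")
E
```

```text
(no output)
```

View pics/c7.png

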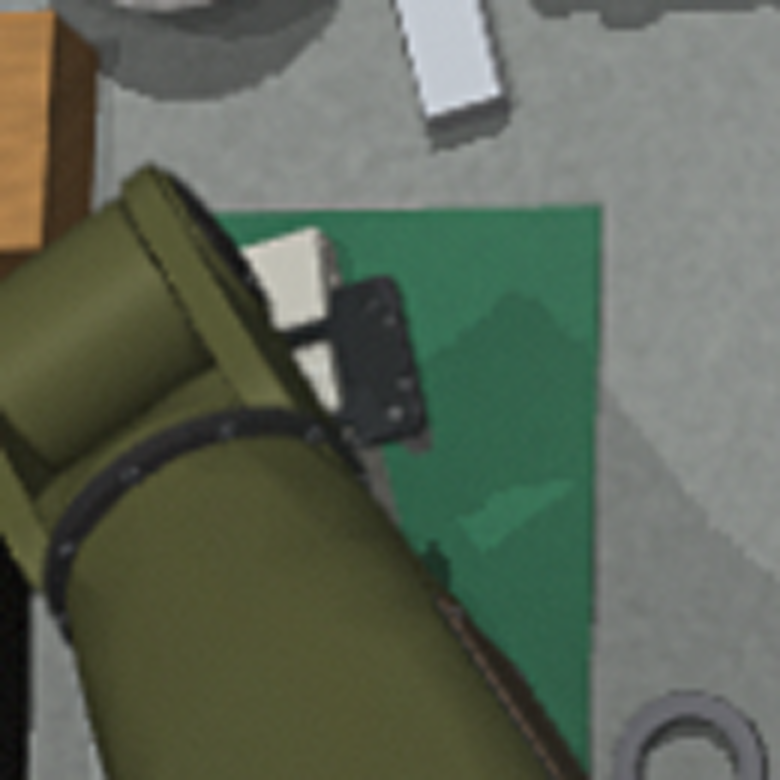

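View pics/c8.png

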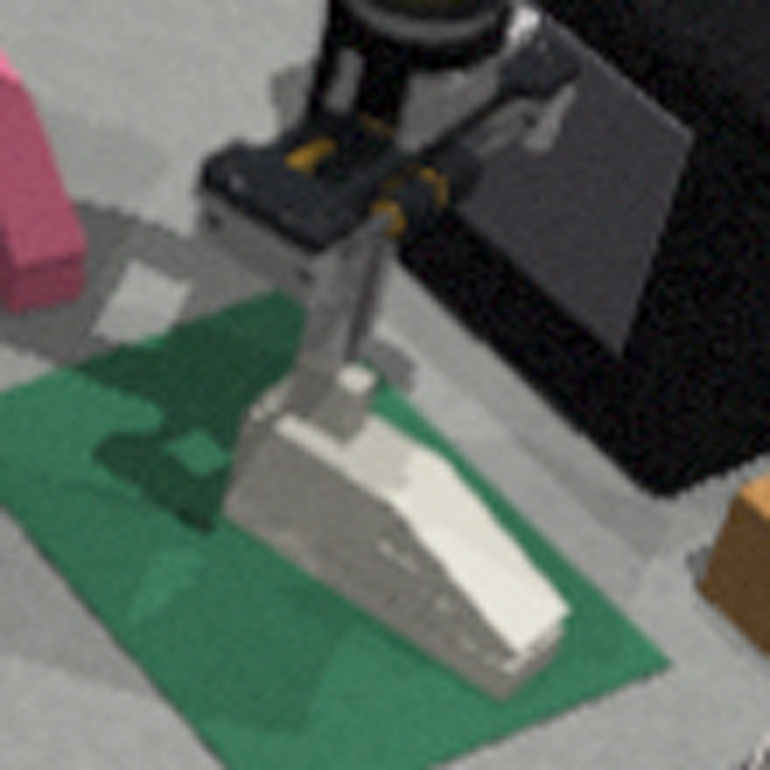

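```bash
python3 - <<'E'
from h import *
s=st()
print(proj("scene",[s['eef_pos']]),proj("scene",[[479,386,109]]),proj("scene",[[479-17,386-4,109],[479+17,386+4,109]]))
C,p=cloud("scene",3)
for v in range(158,178,2):
    print(v,[ (u,*C[v,u].round(0).astype(int),tuple(p[v,u])) for u in range(378,398,4)])
E
```

```text
t 4.15 pos [479.4 383.3  77.2] rot [-3.1416  0.      0.2432] F [ 1.1 -0.9 -0.5] M [ 0.04 -0.04  0.01] gap 0.5 jig [-57.9 363.7]
[[384.61898063 169.4759072 ]] [[387.00236929 161.9153801 ]] [[382.77799159 159.16497806]
 [391.27978753 164.69946875]]
158 [(378, np.int64(362), np.int64(458), np.int64(2), (np.uint8(39), np.uint8(75), np.uint8(58))), (382, np.int64(372), np.int64(468), np.int64(6), (np.uint8(50), np.uint8(77), np.uint8(62))), (386, np.int64(491), np.int64(365), np.int64(145), (np.uint8(90), np.uint8(90), np.uint8(89))), (390, np.int64(488), np.int64(385), np.int64(134), (np.uint8(62), np.uint8(63), np.uint8(60))), (394, np.int64(388), np.int64(510), np.int64(1), (np.uint8(138), np.uint8(139), np.uint8(136)))]
160 [(378, np.int64(374), np.int64(449), np.int64(6), (np.uint8(36), np.uint8(73), np.uint8(55))), (382, np.int64(378), np.int64(464), np.int64(3), (np.uint8(69), np.uint8(79), np.uint8(70))), (386, np.int64(493), np.int64(365), np.int64(138), (np.uint8(101), np.uint8(101), np.uint8(99))), (390, np.int64(492), np.int64(383), np.int64(129), (np.uint8(74), np.uint8(73), 
[... 3340 characters left out ...]
8(174))), (390, np.int64(504), np.int64(387), np.int64(76), (np.uint8(190), np.uint8(185), np.uint8(175))), (394, np.int64(507), np.int64(402), np.int64(71), (np.uint8(190), np.uint8(188), np.uint8(177)))]
176 [(378, np.int64(473), np.int64(368), np.int64(49), (np.uint8(114), np.uint8(112), np.uint8(108))), (382, np.int64(490), np.int64(368), np.int64(64), (np.uint8(110), np.uint8(108), np.uint8(103))), (386, np.int64(505), np.int64(370), np.int64(75), (np.uint8(126), np.uint8(125), np.uint8(121))), (390, np.int64(508), np.int64(385), np.int64(71), (np.uint8(193), np.uint8(191), np.uint8(180))), (394, np.int64(513), np.int64(397), np.int64(70), (np.uint8(193), np.uint8(191), np.uint8(179)))]
```

```bash
python3 - <<'E'
from h import *
st(); snap(4); st()
crop("scene",4,355,130,60,60,12,"pics/c9.png")
a,_=load("scene",2); 
E
```

```text
t 4.15 pos [479.4 383.3  77.2] rot [-3.1416  0.      0.2432] F [ 1.1 -0.9 -0.5] M [ 0.04 -0.04  0.01] gap 0.5 jig [-57.9 363.7]
t 4.25 pos [479.4 383.3  77.1] rot [-3.1416  0.      0.2432] F [ 0.1 -0.2  0.6] M [ 0.02 -0.04 -0.01] gap 0.6 jig [-57.9 363.7]
```

View pics/c9.png

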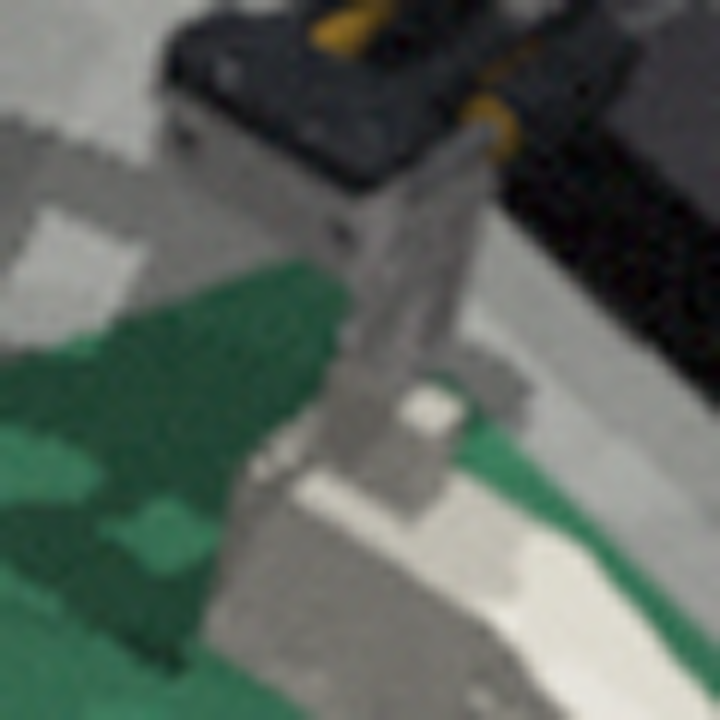

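Emit:
play_rows:
  commands:
    - {"x": 0, "y": 0, "z": -0.01, "wx": 0, "wy": 0, "wz": 0, "grip": 0}
    - {"x": 0, "y": 0, "z": -0.01, "wx": 0, "wy": 0, "wz": 0, "grip": 0}
    - {"x": 0, "y": 0, "z": 0, "wx": 0, "wy": 0, "wz": 0, "grip": 0}
  squeeze: 40

```text
clock: 4.62
eef_pos: [479.9, 383.6, 98.5]
eef_rot: [-3.141, -0.002, 0.243]
wrist_force: [0.3, 0.4, -0.0]
finger_gap: 0.4
```

```bash
python3 - <<'E'
from h import *
st(); snap(5)
crop("scene",5,355,130,60,60,12,"pics/c10.png")
E
```

```text
t 4.62 pos [479.9 383.6  98.5] rot [-3.1408e+00 -2.0000e-03  2.4320e-01] F [ 0.3  0.4 -0. ] M [-0.01 -0.01  0.08] gap 0.4 jig [-57.4 364.1]
```

View pics/c10.png

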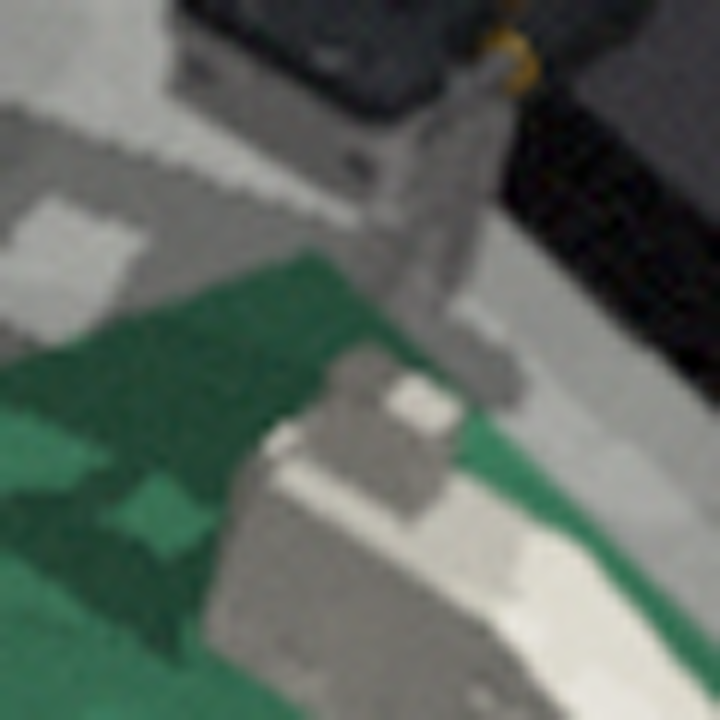

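```bash
python3 - <<'E'
from h import *
s=manip.read_state(); print(proj("scene",[s['eef_pos'],s['eef_pos']+[0,0,19],s['eef_pos']+[0,0,60]]))
C,p=cloud("scene",5)
for v in range(138,172,2):
    print(v,[ (u,*[int(a) for a in C[v,u].round(0)],int(p[v,u].mean())) for u in range(382,402,3)])
E
```

```text
[[385.73985236 164.95437254]
 [386.81827856 160.59274926]
 [389.22228794 150.87789298]]
138 [(382, 519, 302, 270, 44), (385, 527, 306, 274, 29), (388, 534, 310, 278, 33), (391, 518, 338, 255, 54), (394, 516, 352, 248, 74), (397, 487, 395, 210, 60), (400, 355, 549, 54, 9)]
140 [(382, 517, 306, 259, 83), (385, 527, 307, 266, 58), (388, 532, 314, 268, 73), (391, 522, 335, 251, 63), (394, 489, 382, 209, 86), (397, 488, 395, 203, 70), (400, 352, 556, 39, 6)]
142 [(382, 514, 310, 248, 83), (385, 529, 307, 260, 88), (388, 531, 316, 258, 106), (391, 487, 374, 203, 85), (394, 490, 384, 201, 80), (397, 344, 551, 26, 41), (400, 359, 550, 37, 7)]
144 [(382, 518, 308, 244, 83), (385, 528, 310, 251, 59), (388, 533, 317, 252, 101), (391, 490, 373, 197, 87), (394, 492, 383, 194, 82), (397, 347, 550, 19, 14), (400, 362, 550, 30, 11)]
146 [(382, 313, 514, -1, 125), (385, 527, 312, 242, 90), (388, 530, 322, 240, 93), (391, 487, 378, 185, 88), (394, 487, 391, 180, 78), (397, 346, 555, 6, 6), (400, 360, 554, 18, 11)]
148 [(382, 324, 505, 1, 119), (385, 476, 366, 174, 105), (388, 482, 372, 176, 103), (391
[... 1413 characters left out ...]
, 379, 104, 108), (388, 487, 384, 107, 161), (391, 493, 392, 109, 189), (394, 415, 489, 2, 87), (397, 417, 502, -2, 134), (400, 421, 512, -3, 165)]
166 [(382, 472, 375, 90, 109), (385, 483, 378, 98, 110), (388, 491, 383, 102, 115), (391, 497, 389, 105, 128), (394, 421, 484, 0, 95), (397, 427, 493, 1, 130), (400, 429, 506, -3, 163)]
168 [(382, 473, 377, 81, 115), (385, 484, 379, 90, 110), (388, 493, 383, 95, 111), (391, 495, 394, 92, 116), (394, 432, 475, 4, 89), (397, 435, 487, 0, 91), (400, 436, 501, -5, 153)]
170 [(382, 474, 378, 72, 171), (385, 483, 382, 78, 114), (388, 495, 383, 88, 106), (391, 496, 395, 84, 125), (394, 494, 411, 74, 162), (397, 445, 479, 3, 90), (400, 450, 488, 3, 103)]
```

View pics/top5.png

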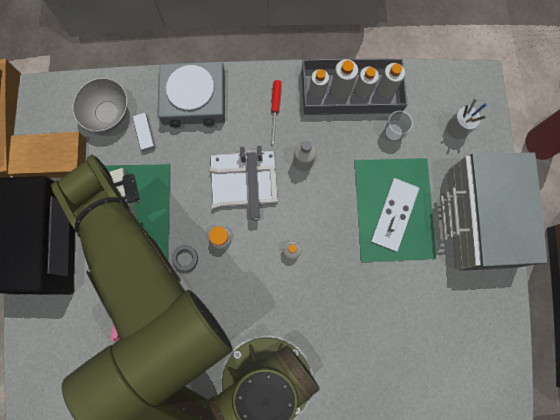

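```bash
python3 - <<'E'
from h import *
T=[(0,[159.2,-526.2,165.6]),(2,[478.9,387,186]),(3,[479.4,383.3,77.2]),(4,[479.4,383.3,77.2]),(5,[479.9,383.6,98.5])]
for k,t in T:
    for n in("scene","top"):
        C,p=cloud(n,k); d=np.hypot(C[...,0]-t[0],C[...,1]-t[1]); m=(d<75)&(C[...,2]>112)&(C[...,2]<t[2]+200)
        z=C[m][:,2]; print(k,n,m.sum(),np.percentile(z,[0,1,3,6,10,20]).round(0) if m.sum() else '', np.histogram(z-t[2],bins=range(-20,200,20))[0])
E
python3 - <<'E'
import sys; sys.path.insert(0,'.')
from h import *
crop("scene",2,355,70,100,100,8,"pics/c11.png") if 0 else None
E
python3 -c "
from h import *
crop('scene',2,350,60,110,110,7,'pics/c11.png'); crop('scene',0,0,100,110,90,7,'pics/c12.png')"
```

```text
0 scene 1348 [206. 213. 222. 233. 249. 287.] [  0   0   0  54  64  72  77  22 270 501]
0 top 0  [0 0 0 0 0 0 0 0 0 0]
2 scene 956 [112. 230. 237. 244. 253. 277.] [  0   0   1  61  84  80  47  21 171 247]
2 top 393 [112. 230. 246. 339. 343. 347.] [  0   0   0  10   8   0   0   0  57 247]
3 scene 787 [113. 124. 129. 141. 152. 189.] [  0   0   4  37  51  46  28   1 143 250]
3 top 188 [225. 228. 231. 234. 251. 254.] [  0   0   0   0   0   0   0   0  13 100]
4 scene 771 [113. 126. 133. 140. 153. 217.] [  0   0   1  35  47  43  26   2 137 257]
4 top 190 [226. 227. 230. 234. 251. 254.] [  0   0   0   0   0   0   0   0  13 109]
5 scene 788 [113. 146. 151. 161. 173. 214.] [  0   1   1  39  51  41  28   1 147 245]
5 top 198 [245. 247. 251. 254. 272. 275.] [  0   0   0   0   0   0   0   0  14 132]
```

View pics/c11.png

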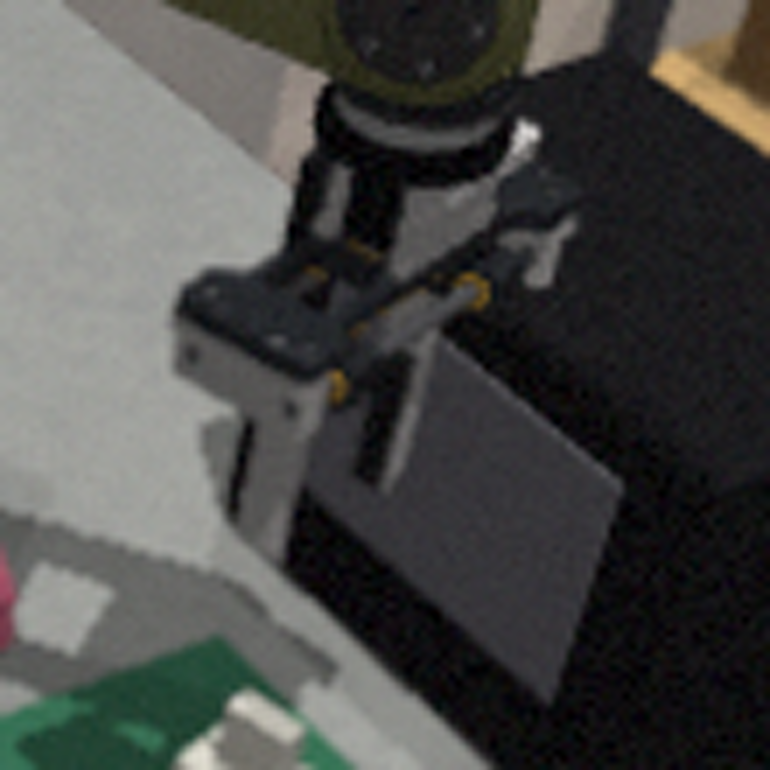

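View pics/c12.png

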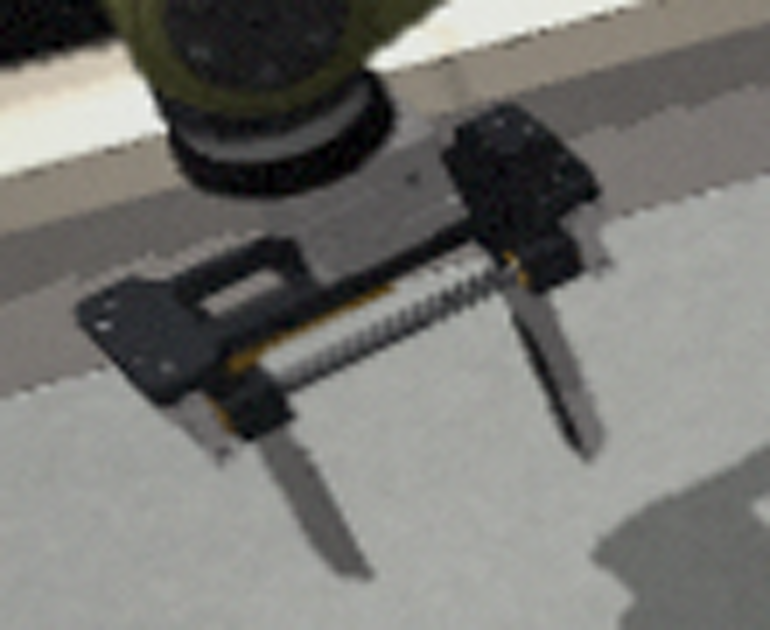

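Measurement: in every shot the visible fingertips sit about 45 mm above the reported TCP z (for example, tips at z≈146 when 98.5 is reported), and the gripper body is raised by the same amount. So the reported TCP lies about 45 mm beyond the real tips, and the fingers closed in the air above the fin. The wedge has not moved. I'll apply that offset, re-open and go lower, checking the force on the way.

Emit:
play_rows:
  commands:
    - {"x": 0, "y": 0, "z": 0, "wx": 0, "wy": 0, "wz": 0, "grip": 0.6}
    - {"x": 0, "y": -0.002, "z": 0, "wx": 0, "wy": 0, "wz": 0, "grip": 0.6}
    - {"x": 0, "y": 0, "z": 0, "wx": 0, "wy": 0, "wz": 0, "grip": 0.6}
    - {"x": 0, "y": 0, "z": 0.01, "wx": 0, "wy": 0, "wz": 0, "grip": 0.6}
    - {"x": 0, "y": 0, "z": 0.01, "wx": 0, "wy": 0, "wz": 0, "grip": 0.6}
    - {"x": 0, "y": 0, "z": 0.015, "wx": 0, "wy": 0, "wz": 0, "grip": 0.6}
    - {"x": 0, "y": 0, "z": 0.01, "wx": 0, "wy": 0, "wz": 0, "grip": 0.6}
    - {"x": 0, "y": 0, "z": 0.01, "wx": 0, "wy": 0, "wz": 0, "grip": 0.6}
    - {"x": 0, "y": 0, "z": 0.006, "wx": 0, "wy": 0, "wz": 0, "grip": 0.6}
    - {"x": 0, "y": 0, "z": 0, "wx": 0, "wy": 0, "wz": 0, "grip": 0.6}

```text
clock: 5.98
eef_pos: [478.8, 385.1, 35.8]
eef_rot: [3.141, 0.001, 0.243]
wrist_force: [0.5, 0.2, 0.5]
finger_gap: 56.5
```

```bash
python3 - <<'E'
from h import *
st(); snap(6,("scene",))
crop("scene",6,345,100,90,90,8,"pics/c13.png")
E
```

```text
t 5.97 pos [478.8 385.1  35.8] rot [3.1414e+00 5.0000e-04 2.4320e-01] F [0.5 0.2 0.5] M [-0.06 -0.02 -0.05] gap 56.5 jig [-58.4 365.6]
```

View pics/c13.png

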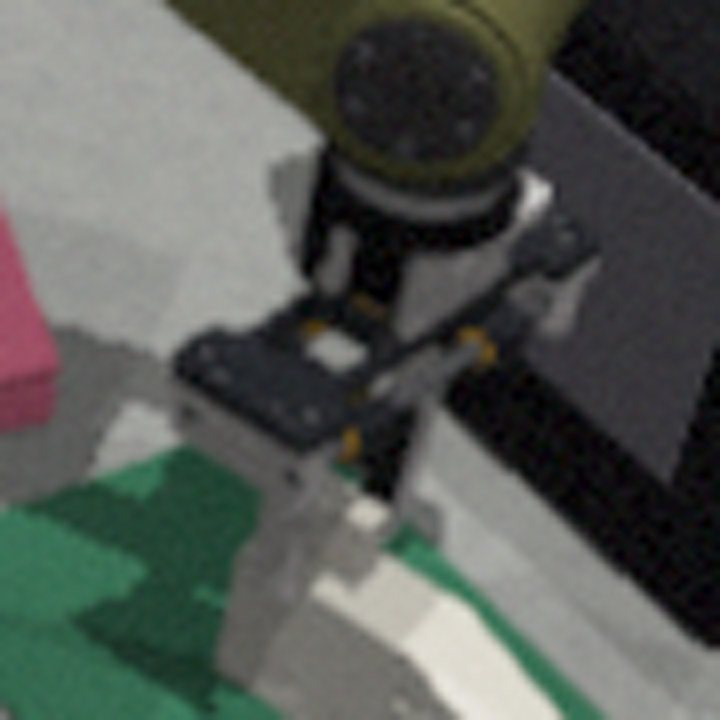

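The two fingers, at crop px (290,540) and (390,470), now sit on either side of the fin at (365,520), with its top between them. I'll lower 2 mm more and close.

Emit:
play_rows:
  commands:
    - {"x": 0, "y": 0, "z": 0.002, "wx": 0, "wy": 0, "wz": 0, "grip": 0.3}
    - {"x": 0, "y": 0, "z": 0, "wx": 0, "wy": 0, "wz": 0, "grip": 0.1}
    - {"x": 0, "y": 0, "z": 0, "wx": 0, "wy": 0, "wz": 0, "grip": 0}
    - {"x": 0, "y": 0, "z": 0, "wx": 0, "wy": 0, "wz": 0, "grip": 0}
    - {"x": 0, "y": 0, "z": 0, "wx": 0, "wy": 0, "wz": 0, "grip": 0}
    - {"x": 0, "y": 0, "z": 0, "wx": 0, "wy": 0, "wz": 0, "grip": 0}
    - {"x": 0, "y": 0, "z": 0, "wx": 0, "wy": 0, "wz": 0, "grip": 0}
  squeeze: 40

```text
clock: 6.9
eef_pos: [479.0, 385.4, 34.4]
eef_rot: [-3.141, -0.0, 0.243]
wrist_force: [-0.6, 1.3, 3.5]
finger_gap: 15.5
```

```bash
python3 - <<'E'
from h import *
s=st()
p=s['eef_pos']
w=j2w(-85,-155); print(w); 
a=[430,200,160]
go(a,[p[0],p[1],160],yaw=.243)
go([w[0],w[1],160],a,yaw=1.613)
E
```

```text
t 6.9 pos [479.  385.4  34.4] rot [-3.1413e+00 -2.0000e-04  2.4320e-01] F [-0.6  1.3  3.5] M [ 0.24  0.41 -0.01] gap 15.5 jig [-58.3 365.8]
[ 474.06528577 -136.12346923]
tool shift mm [-92.1 168.1  -0. ] len 191.7
tool shift mm [-337.7   29.8   -0. ] len 339.0
```

Emit:
play_rows:
  commands:
    - {"x": 0, "y": 0, "z": -0.015, "wx": 0, "wy": 0, "wz": 0, "grip": 0}
    - {"x": 0, "y": 0, "z": -0.03, "wx": 0, "wy": 0, "wz": 0, "grip": 0}
    - {"x": 0, "y": 0, "z": -0.04, "wx": 0, "wy": 0, "wz": 0, "grip": 0}
    - {"x": 0, "y": 0, "z": -0.04, "wx": 0, "wy": 0, "wz": 0, "grip": 0}
    - {"x": -0.0184, "y": 0.0336, "z": 0, "wx": 0, "wy": 0, "wz": 0, "grip": 0}
    - {"x": -0.0184, "y": 0.0336, "z": 0, "wx": 0, "wy": 0, "wz": 0, "grip": 0}
    - {"x": -0.0184, "y": 0.0336, "z": 0, "wx": 0, "wy": 0, "wz": 0, "grip": 0}
    - {"x": -0.0184, "y": 0.0336, "z": 0, "wx": 0, "wy": 0, "wz": 0, "grip": 0}
    - {"x": -0.0184, "y": 0.0336, "z": 0, "wx": 0, "wy": 0, "wz": 0, "grip": 0}
    - {"x": 0, "y": 0, "z": 0, "wx": 0, "wy": 0, "wz": -9.8, "grip": 0}
    - {"x": 0, "y": 0, "z": 0, "wx": 0, "wy": 0, "wz": -9.8, "grip": 0}
    - {"x": 0, "y": 0, "z": 0, "wx": 0, "wy": 0, "wz": -9.8, "grip": 0}
    - {"x": 0, "y": 0, "z": 0, "wx": 0, "wy": 0, "wz": -9.8, "grip": 0}
    - {"x": 0, "y": 0, "z": 0, "wx": 0, "wy": 0, "wz": -9.8, "grip": 0}
    - {"x": 0, "y": 0, "z": 0, "wx": 0, "wy": 0, "wz": -9.8, "grip": 0}
    - {"x": 0, "y": 0, "z": 0, "wx": 0, "wy": 0, "wz": -9.8, "grip": 0}
    - {"x": 0, "y": 0, "z": 0, "wx": 0, "wy": 0, "wz": -9.8, "grip": 0}

```text
clock: 9.02
eef_pos: [430.1, 199.7, 159.7]
eef_rot: [3.141, 0.0, 1.617]
wrist_force: [-0.5, -1.2, -2.7]
finger_gap: 16.0
```

```bash
python3 - <<'E'
from h import *
s=st()
w=j2w(-85,-160); print(w)
go([w[0],w[1],s['eef_pos'][2]])
snap(7,("scene",))
E
```

```text
t 9.03 pos [430.1 199.7 159.7] rot [3.1414e+00 3.0000e-04 1.6171e+00] F [-0.5 -1.2 -2.7] M [-0.1  -0.05  0.03] gap 16.0 jig [-114.9  182.4]
[ 474.27466404 -141.11908338]
tool shift mm [-342.5   28.4   -0. ] len 343.7
```

View pics/scene7.png

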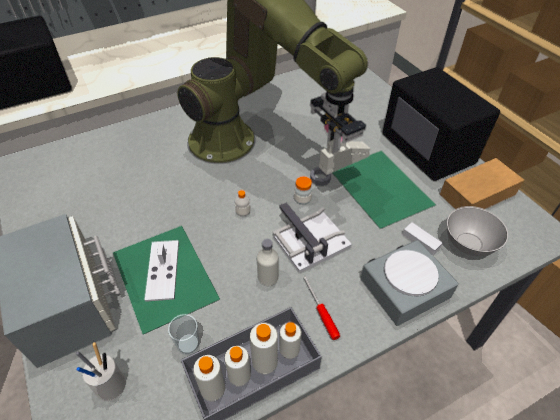

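Emit:
play_rows:
  commands:
    - {"x": -0.0428, "y": 0.0035, "z": 0, "wx": 0, "wy": 0, "wz": 0, "grip": 0}
    - {"x": -0.0428, "y": 0.0035, "z": 0, "wx": 0, "wy": 0, "wz": 0, "grip": 0}
    - {"x": -0.0428, "y": 0.0035, "z": 0, "wx": 0, "wy": 0, "wz": 0, "grip": 0}
    - {"x": -0.0428, "y": 0.0035, "z": 0, "wx": 0, "wy": 0, "wz": 0, "grip": 0}
    - {"x": -0.0428, "y": 0.0035, "z": 0, "wx": 0, "wy": 0, "wz": 0, "grip": 0}
    - {"x": -0.0428, "y": 0.0035, "z": 0, "wx": 0, "wy": 0, "wz": 0, "grip": 0}
    - {"x": -0.0428, "y": 0.0035, "z": 0, "wx": 0, "wy": 0, "wz": 0, "grip": 0}
    - {"x": -0.0428, "y": 0.0035, "z": 0, "wx": 0, "wy": 0, "wz": 0, "grip": 0}
    - {"x": 0, "y": 0, "z": 0.03, "wx": 0, "wy": 0, "wz": 0, "grip": 0}
    - {"x": 0, "y": 0, "z": 0.03, "wx": 0, "wy": 0, "wz": 0, "grip": 0}
    - {"x": 0, "y": 0, "z": 0.028, "wx": 0, "wy": 0, "wz": 0, "grip": 0}
    - {"x": 0, "y": 0, "z": 0, "wx": 0, "wy": 0, "wz": 0, "grip": 0}

```text
clock: 10.58
eef_pos: [471.0, -140.7, 70.2]
eef_rot: [-3.139, -0.001, 1.609]
wrist_force: [-0.1, -0.2, -0.4]
finger_gap: 15.8
```

```bash
python3 - <<'E'
from h import *
s=st()
snap(8)
crop("scene",8,190,150,180,135,4.4,"pics/c14.png")
crop("top",8,200,130,150,130,5.3,"pics/c15.png")
E
```

```text
t 10.57 pos [ 471.  -140.7   70.2] rot [-3.1386e+00 -1.1000e-03  1.6092e+00] F [-0.1 -0.2 -0.4] M [-0.21 -0.13  0.07] gap 15.8 jig [ -88.2 -159.5]
```

View pics/c14.png

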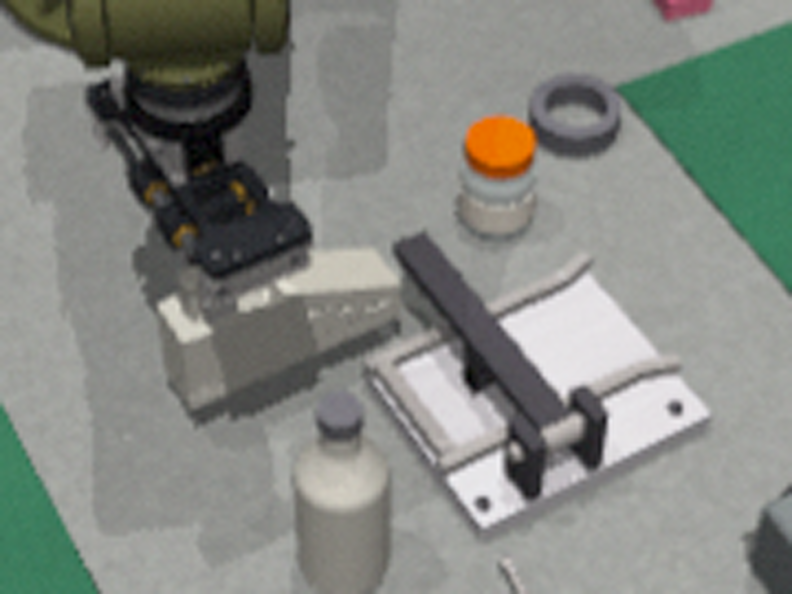

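View pics/c15.png

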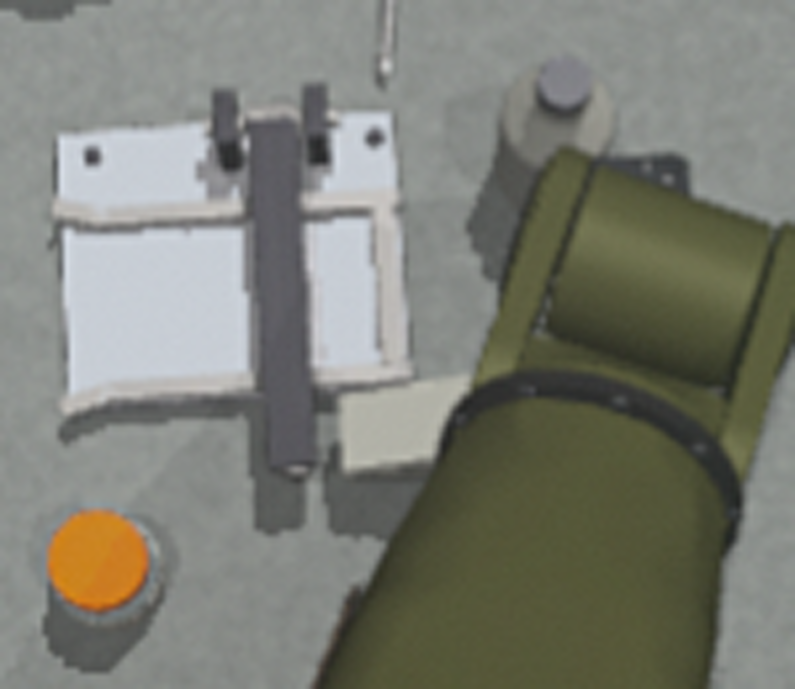

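The wedge hangs level beside the bed. In the top crop its low end is at (340,440), and the arm nose is at (295,470). I'll measure the low end in jig axes.

```bash
python3 - <<'E'
from h import *
for n in("top","scene"):
    C,p=cloud(n,8); 
    if n=="top":
        uv=np.array([(338,402),(345,475)])/5.3+[200,130]; print([w2j(q).round(1) for q in plane("top",uv,71)])
    J=np.stack([ (C[...,0]-JO[0])*np.cos(TH)+(C[...,1]-JO[1])*np.sin(TH), -(C[...,0]-JO[0])*np.sin(TH)+(C[...,1]-JO[1])*np.cos(TH)],-1)
    m=(J[...,0]>-125)&(J[...,0]<-50)&(J[...,1]<-16)&(J[...,1]>-110)&(C[...,2]>60)&(C[...,2]<115)&(p.max(2)>120)
    P=J[m]; z=C[m][:,2]
    for a in range(-110,-15,12):
        s=(P[:,1]>=a)&(P[:,1]<a+12)
        if s.sum()>5: print(n,a+6,"x",np.percentile(P[s,0],[2,98]).round(1),"z",np.median(z[s]).round(1),s.sum())
    print("tip y",np.percentile(P[:,1],[98,99.5]))
E
```

```text
[array([-72.5, -25.9]), array([-110.9,  -27. ])]
top -92 x [-77.3 -67.8] z 100.5 11
top -80 x [-93.1 -67.1] z 97.8 37
top -68 x [-107.  -68.] z 92.6 66
top -56 x [-106.7  -68.8] z 86.7 66
top -44 x [-106.8  -68.6] z 81.0 65
top -32 x [-107.2  -68. ] z 75.3 65
tip y [-27.46758611 -26.64893318]
scene -104 x [-83.  -65.6] z 107.8 18
scene -92 x [-86.4 -65.5] z 92.9 45
scene -80 x [-101.   -63.5] z 92.7 57
scene -68 x [-104.2  -64.3] z 88.4 52
scene -56 x [-105.3  -64.7] z 83.5 50
scene -44 x [-105.4  -65.1] z 77.6 44
scene -32 x [-104.2  -64.9] z 71.8 37
tip y [-28.35185419 -27.24070933]
```

Emit:
play_rows:
  commands:
    - {"x": 0, "y": 0.0015, "z": 0.02, "wx": 0, "wy": 0, "wz": 0, "grip": 0}
    - {"x": 0, "y": 0, "z": 0.014, "wx": 0, "wy": 0, "wz": 0, "grip": 0}
    - {"x": 0, "y": 0, "z": 0.003, "wx": 0, "wy": 0, "wz": 0, "grip": 0}
    - {"x": 0, "y": 0, "z": 0.001, "wx": 0, "wy": 0, "wz": 0, "grip": 0}
    - {"x": 0, "y": 0, "z": 0, "wx": 0, "wy": 0, "wz": 0, "grip": 0}

```text
clock: 11.3
eef_pos: [473.8, -141.0, 33.7]
eef_rot: [3.141, 0.0, 1.611]
wrist_force: [0.3, 0.4, -2.7]
finger_gap: 15.9
```

```bash
python3 - <<'E'
from h import *
s=st(); go([*j2w(-86.5,-39),s['eef_pos'][2]])
E
```

```text
t 11.3 pos [ 473.8 -141.    33.7] rot [3.1408e+00 3.0000e-04 1.6114e+00] F [ 0.3  0.4 -2.7] M [-0.14 -0.05  0.01] gap 15.9 jig [ -85.4 -159.9]
tool shift mm [120.9  -1.2  -0. ] len 120.9
```

Emit:
play_rows:
  commands:
    - {"x": 0, "y": 0, "z": 0.0015, "wx": 0, "wy": 0, "wz": 0, "grip": 0}
    - {"x": 0, "y": 0, "z": 0.001, "wx": 0, "wy": 0, "wz": 0, "grip": 0}
    - {"x": 0.01, "y": 0, "z": 0, "wx": 0, "wy": 0, "wz": 0, "grip": 0}
    - {"x": 0.01, "y": 0, "z": 0, "wx": 0, "wy": 0, "wz": 0, "grip": 0}
    - {"x": 0.01, "y": 0, "z": 0, "wx": 0, "wy": 0, "wz": 0, "grip": 0}
    - {"x": 0, "y": 0, "z": 0, "wx": 0, "wy": 0, "wz": 0, "grip": 0}

```text
clock: 12.05
eef_pos: [472.9, -110.0, 31.4]
eef_rot: [3.14, -0.0, 1.612]
wrist_force: [0.3, 3.9, 7.4]
finger_gap: 15.8
```

```bash
python3 - <<'E'
from h import *
s=st(); go([*j2w(-86,-36.5),s['eef_pos'][2]])
E
```

```text
t 12.05 pos [ 472.9 -110.    31.4] rot [ 3.140e+00 -1.000e-04  1.612e+00] F [0.3 3.9 7.4] M [ 0.87  0.01 -0.02] gap 15.8 jig [ -85.  -128.9]
tool shift mm [92.4 -1.  -0. ] len 92.4
```

Emit:
play_rows:
  commands:
    - {"x": 0.01, "y": 0, "z": -0.0005, "wx": 0, "wy": 0, "wz": 0, "grip": 0}
    - {"x": 0.01, "y": 0, "z": 0, "wx": 0, "wy": 0, "wz": 0, "grip": 0}
    - {"x": 0.01, "y": 0, "z": 0, "wx": 0, "wy": 0, "wz": 0, "grip": 0}
    - {"x": 0.01, "y": 0, "z": 0, "wx": 0, "wy": 0, "wz": 0, "grip": 0}
    - {"x": 0, "y": 0, "z": 0, "wx": 0, "wy": 0, "wz": 0, "grip": 0}

```text
clock: 12.68
eef_pos: [470.4, -70.1, 31.4]
eef_rot: [-3.141, 0.0, 1.612]
wrist_force: [-2.9, -0.0, 6.5]
finger_gap: 15.5
```

```bash
python3 - <<'E'
from h import *
s=st(); go([*j2w(-86,-36.5),s['eef_pos'][2]])
snap(9); crop("scene",9,190,150,180,135,4.4,"pics/c16.png")
E
```

```text
t 12.68 pos [470.4 -70.1  31.4] rot [-3.1411e+00  2.0000e-04  1.6124e+00] F [-2.9 -0.   6.5] M [0.07 0.57 0.14] gap 15.5 jig [-85.9 -88.9]
tool shift mm [52.4 -0.1 -0. ] len 52.4
```

View pics/c16.png

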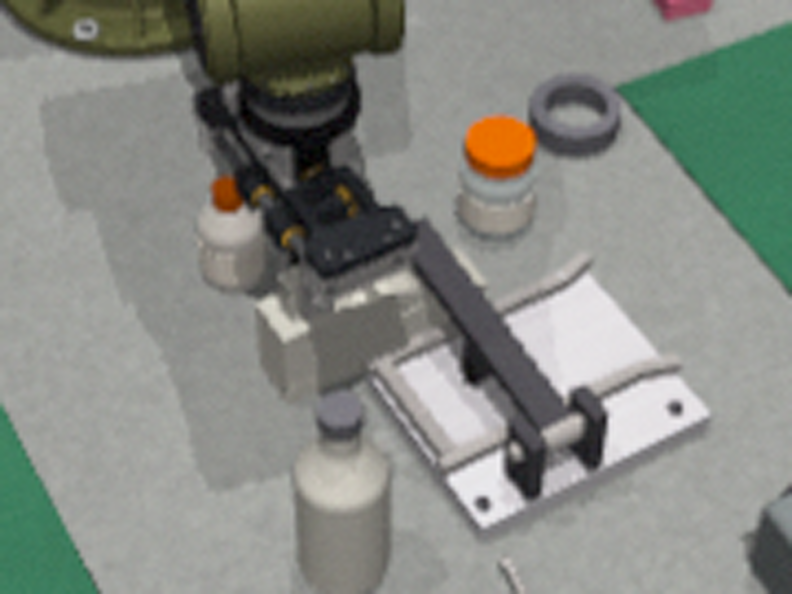

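The scene crop shows the wedge's low end already passing under the nose at (430,240), and the forces are small. I'll keep pushing.

Emit:
play_rows:
  commands:
    - {"x": 0.01, "y": 0, "z": 0, "wx": 0, "wy": 0, "wz": 0, "grip": 0}
    - {"x": 0.01, "y": 0, "z": 0, "wx": 0, "wy": 0, "wz": 0, "grip": 0}
    - {"x": 0.01, "y": 0, "z": 0, "wx": 0, "wy": 0, "wz": 0, "grip": 0}
    - {"x": 0.01, "y": 0, "z": 0, "wx": 0, "wy": 0, "wz": 0, "grip": 0}
    - {"x": 0.01, "y": 0, "z": 0, "wx": 0, "wy": 0, "wz": 0, "grip": 0}
    - {"x": 0.002, "y": 0, "z": 0, "wx": 0, "wy": 0, "wz": 0, "grip": 0}
    - {"x": 0, "y": 0, "z": 0, "wx": 0, "wy": 0, "wz": 0, "grip": 0}

```text
clock: 13.65
eef_pos: [468.6, -18.5, 31.3]
eef_rot: [3.141, -0.0, 1.612]
wrist_force: [-0.2, 1.0, 4.2]
finger_gap: 15.6
```

```bash
python3 - <<'E'
from h import *
s=st()
snap(10); crop("scene",10,190,150,180,135,4.4,"pics/c17.png"); crop("top",10,200,130,150,130,5.3,"pics/c18.png")
for n in("top","scene"):
    C,p=cloud(n,10)
    J0=(C[...,0]-JO[0])*np.cos(TH)+(C[...,1]-JO[1])*np.sin(TH); J1=-(C[...,0]-JO[0])*np.sin(TH)+(C[...,1]-JO[1])*np.cos(TH); z=C[...,2]
    m=(J0>-112)&(J0<-58)&(J1>15)&(J1<130)&(z>28)&(z<80)
    print(n,"tip y",np.percentile(J1[m],[95,98,99.5]).round(1), "x",np.percentile(J0[m],[2,98]).round(1))
    # arm top height along x
    for x in(-95,-60,-20,40):
        m=(abs(J1)<9)&(abs(J0-x)<8)&(z>55)&(p.max(2)<130); print(x, np.median(z[m]).round(1) if m.sum() else None, m.sum())
E
```

```text
t 13.65 pos [468.6 -18.5  31.3] rot [ 3.1412e+00 -2.0000e-04  1.6119e+00] F [-0.2  1.   4.2] M [0.19 0.07 0.01] gap 15.6 jig [-85.5 -37.2]
top tip y [ 94.4  95.8 119.9] x [-105.9  -66.1]
-95 375.0 66
-60 374.4 55
-20 None 0
40 83.3 29
scene tip y [91.5 94.8 95.9] x [-102.3  -61.5]
-95 388.0 43
-60 372.0 73
-20 92.8 32
40 82.8 30
```

View pics/c17.png

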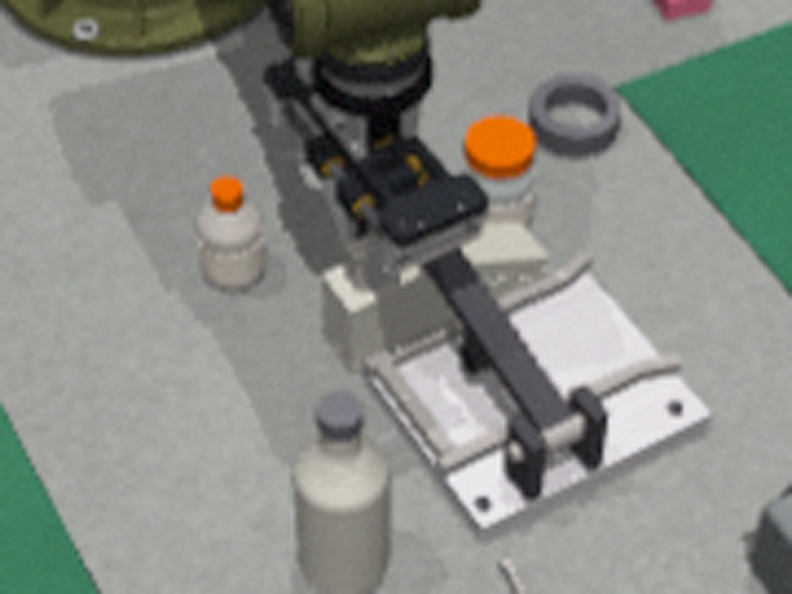

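View pics/c18.png

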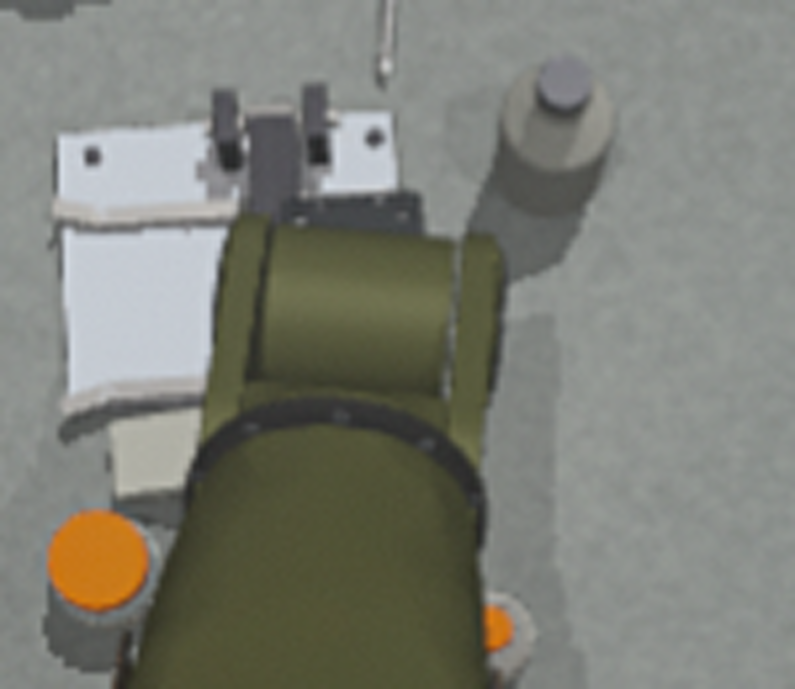

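The arm is propped: its top rises 83→93 mm over 60 mm, about 0.165 rad. The wedge's low end is at jig y≈96, which puts the roller at wedge x≈39. I'll release and lift clear.

Emit:
play_rows:
  commands:
    - {"x": 0, "y": 0, "z": -0.0004, "wx": 0, "wy": 0, "wz": 0, "grip": 0.25}
    - {"x": 0, "y": 0, "z": 0, "wx": 0, "wy": 0, "wz": 0, "grip": 0.5}
    - {"x": 0, "y": 0, "z": 0, "wx": 0, "wy": 0, "wz": 0, "grip": 0.5}
    - {"x": 0, "y": 0, "z": 0, "wx": 0, "wy": 0, "wz": 0, "grip": 0.5}
    - {"x": 0, "y": 0, "z": -0.02, "wx": 0, "wy": 0, "wz": 0, "grip": 0.5}
    - {"x": 0, "y": 0, "z": -0.03, "wx": 0, "wy": 0, "wz": 0, "grip": 0.5}
    - {"x": 0, "y": 0, "z": -0.04, "wx": 0, "wy": 0, "wz": 0, "grip": 0.5}
    - {"x": 0, "y": 0, "z": -0.04, "wx": 0, "wy": 0, "wz": 0, "grip": 0.5}

```text
clock: 14.75
eef_pos: [468.4, -19.0, 162.8]
eef_rot: [-3.141, -0.0, 1.611]
wrist_force: [0.5, 0.3, -1.0]
finger_gap: 46.6
```

```bash
python3 - <<'E'
from h import *
s=st()
go([427.5,-369,s['eef_pos'][2]])
E
```

```text
t 14.75 pos [468.4 -19.  162.8] rot [-3.1414 -0.      1.6115] F [ 0.5  0.3 -1. ] M [-0.01 -0.15 -0.02] gap 46.6 jig [-85.8 -37.7]
tool shift mm [-348.   -55.1   -0. ] len 352.4
```

Emit:
play_rows:
  commands:
    - {"x": -0.0435, "y": -0.0069, "z": 0, "wx": 0, "wy": 0, "wz": 0, "grip": 0.6}
    - {"x": -0.0435, "y": -0.0069, "z": 0, "wx": 0, "wy": 0, "wz": 0, "grip": 0.6}
    - {"x": -0.0435, "y": -0.0069, "z": 0, "wx": 0, "wy": 0, "wz": 0, "grip": 0.6}
    - {"x": -0.0435, "y": -0.0069, "z": 0, "wx": 0, "wy": 0, "wz": 0, "grip": 0.6}
    - {"x": -0.0435, "y": -0.0069, "z": 0, "wx": 0, "wy": 0, "wz": 0, "grip": 0.6}
    - {"x": -0.0435, "y": -0.0069, "z": 0, "wx": 0, "wy": 0, "wz": 0, "grip": 0.6}
    - {"x": -0.0435, "y": -0.0069, "z": 0, "wx": 0, "wy": 0, "wz": 0, "grip": 0.6}
    - {"x": -0.0435, "y": -0.0069, "z": 0, "wx": 0, "wy": 0, "wz": 0, "grip": 0.6}
    - {"x": 0, "y": 0, "z": 0, "wx": 0, "wy": 0, "wz": -10.7, "grip": 0.6}
    - {"x": 0, "y": 0, "z": 0, "wx": 0, "wy": 0, "wz": -10.7, "grip": 0.6}
    - {"x": 0, "y": 0, "z": 0.02, "wx": 0, "wy": 0, "wz": -10.7, "grip": 0.6}
    - {"x": 0, "y": 0, "z": 0.03, "wx": 0, "wy": 0, "wz": -10.7, "grip": 0.6}
    - {"x": 0, "y": 0, "z": 0.03, "wx": 0, "wy": 0, "wz": -10.7, "grip": 0.6}
    - {"x": 0, "y": 0, "z": 0.02, "wx": 0, "wy": 0, "wz": -10.7, "grip": 0.6}
    - {"x": 0, "y": 0, "z": 0, "wx": 0, "wy": 0, "wz": 0, "grip": 0.6}

```text
clock: 16.62
eef_pos: [427.0, -368.4, 60.3]
eef_rot: [3.141, -0.003, 2.731]
wrist_force: [1.1, 0.1, 0.9]
finger_gap: 56.1
```

```bash
python3 - <<'E'
from h import *
s=st()
go([427.5,-369,-21])
snap(11); crop("scene",11,100,200,120,100,6,"pics/c19.png")
crop("scene",11,230,150,140,105,5,"pics/c20.png")
for n in("scene","top"):
    C,p=cloud(n,11)
    J0=(C[...,0]-JO[0])*np.cos(TH)+(C[...,1]-JO[1])*np.sin(TH); J1=-(C[...,0]-JO[0])*np.sin(TH)+(C[...,1]-JO[1])*np.cos(TH); z=C[...,2]
    m=(J0>-112)&(J0<-58)&(J1>15)&(J1<110)&(z>28)&(z<80)
    print(n,"tip y",np.percentile(J1[m],[95,98,99.5]).round(1), "x",np.percentile(J0[m],[2,98]).round(1))
    for x in(-95,-60,-20,40):
        m=(abs(J1)<9)&(abs(J0-x)<8)&(z>55)&(z<150)&(p.max(2)<130); print(x, np.median(z[m]).round(1) if m.sum() else None, m.sum())
    m=(abs(C[...,0]-430)<40)&(abs(C[...,1]+372)<40)&(z>51)&(z<66); P=C[m]; print("fin top",len(P),P.mean(0) if len(P) else '', cv2.minAreaRect(P[:,:2].astype(np.float32)) if len(P)>4 else '')
E
```

```text
t 16.62 pos [ 427.  -368.4   60.3] rot [ 3.1406e+00 -2.6000e-03  2.7308e+00] F [1.1 0.1 0.9] M [ 0.05 -0.1   0.01] gap 56.1 jig [-141.8 -385.1]
tool shift mm [-0.7 -0.4 81.3] len 81.3
scene tip y [91.9 94.4 96.4] x [-103.   -62.2]
-95 105.0 20
-60 98.9 29
-20 92.3 29
40 82.2 30
fin top 66 [ 432.58917902 -370.22367698   57.92736802] ((429.77752685546875, -369.7618408203125), (15.090678215026855, 42.16874313354492), 67.1065902709961)
top tip y [92.3 95.3 96.2] x [-106.1  -66.3]
-95 103.8 43
-60 100.5 35
-20 93.4 37
40 83.0 32
fin top 0
```

View pics/c19.png

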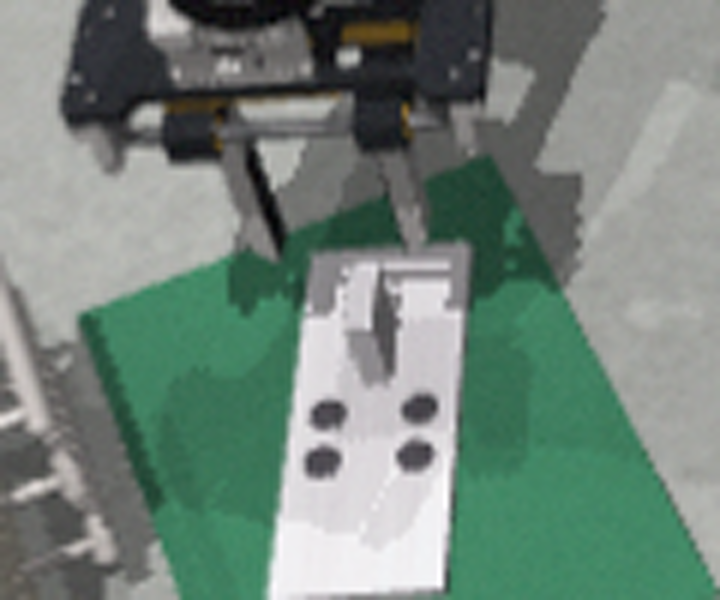

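View pics/c20.png

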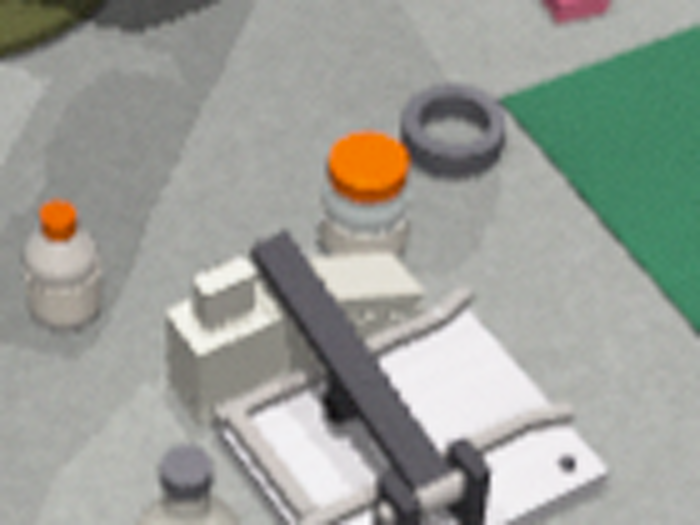

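```bash
python3 - <<'E'
from h import *
for n in("scene","top"):
    C,p=cloud(n,0); m=(C[...,1]<-440)&(C[...,1]>-600)&(C[...,2]>30)&(C[...,0]>300)&(C[...,0]<560); P=C[m]; print(n,len(P))
    for a in range(300,560,40):
        s=P[(P[:,0]>=a)&(P[:,0]<a+40)]; print(a,len(s), np.percentile(s[:,1],[90,99]).round(0) if len(s) else '', s[:,2].max().round() if len(s) else '')
E
```

```text
scene 2707
300 269 [-551. -551.] 184.0
340 302 [-551. -551.] 184.0
380 487 [-512. -509.] 185.0
420 420 [-511. -509.] 184.0
460 608 [-513. -509.] 184.0
500 425 [-550. -510.] 185.0
540 196 [-551. -551.] 184.0
top 3933
300 568 [-549. -548.] 187.0
340 574 [-549. -512.] 190.0
380 698 [-513. -509.] 186.0
420 658 [-513. -510.] 188.0
460 675 [-513. -509.] 188.0
500 490 [-549. -515.] 188.0
540 270 [-550. -548.] 188.0
```

The propped arm holds by itself (crop px 330,370) and the plate fin is between the finger lines. The oven is about 45 mm clear of the gripper. Going down to grasp.

Emit:
play_rows:
  commands:
    - {"x": -0.001, "y": 0, "z": 0.03, "wx": 0, "wy": 0, "wz": -0.3, "grip": 0.6}
    - {"x": 0, "y": 0, "z": 0.03, "wx": 0, "wy": 0, "wz": 0, "grip": 0.6}
    - {"x": 0, "y": 0, "z": 0.015, "wx": 0, "wy": 0, "wz": 0, "grip": 0.6}
    - {"x": 0, "y": 0, "z": 0.006, "wx": 0, "wy": 0, "wz": 0, "grip": 0.4}
    - {"x": 0, "y": 0, "z": 0, "wx": 0, "wy": 0, "wz": 0, "grip": 0.1}
    - {"x": 0, "y": 0, "z": 0, "wx": 0, "wy": 0, "wz": 0, "grip": 0}
    - {"x": 0, "y": 0, "z": 0, "wx": 0, "wy": 0, "wz": 0, "grip": 0}
    - {"x": 0, "y": 0, "z": 0, "wx": 0, "wy": 0, "wz": 0, "grip": 0}
    - {"x": 0, "y": 0, "z": 0, "wx": 0, "wy": 0, "wz": 0, "grip": 0}
    - {"x": 0, "y": 0, "z": 0, "wx": 0, "wy": 0, "wz": 0, "grip": 0}
  squeeze: 40

```text
clock: 17.98
eef_pos: [428.7, -369.5, -19.0]
eef_rot: [-3.141, 0.001, 2.737]
wrist_force: [-0.3, 0.9, 5.8]
finger_gap: 13.9
```

```bash
python3 - <<'E'
from h import *
s=st()
p=s['eef_pos']
a=[430,-150,130]; go(a,[p[0],p[1],130]); 
b=[*j2w(0,275),130]; print(b); go(b,a,yaw=1.613)
E
```

```text
t 17.98 pos [ 428.7 -369.5  -19. ] rot [-3.1414e+00  6.0000e-04  2.7372e+00] F [-0.3  0.9  5.8] M [ 0.26 -0.04 -0.04] gap 13.9 jig [-140.1 -386.3]
tool shift mm [ 85.2 202.3  -0. ] len 219.5
[np.float64(540.9841952244701), np.float64(297.0587782771861), 130]
tool shift mm [442.  129.7  -0. ] len 460.6
```

Emit:
play_rows:
  commands:
    - {"x": 0, "y": 0, "z": -0.015, "wx": 0, "wy": 0, "wz": 0, "grip": 0}
    - {"x": 0, "y": 0, "z": -0.03, "wx": 0, "wy": 0, "wz": 0, "grip": 0}
    - {"x": 0, "y": 0, "z": -0.04, "wx": 0, "wy": 0, "wz": 0, "grip": 0}
    - {"x": 0, "y": 0, "z": -0.04, "wx": 0, "wy": 0, "wz": 0, "grip": 0}
    - {"x": 0, "y": 0, "z": -0.02, "wx": 0, "wy": 0, "wz": 0, "grip": 0}
    - {"x": 0.021, "y": 0.0371, "z": 0, "wx": 0, "wy": 0, "wz": 0, "grip": 0}
    - {"x": 0.021, "y": 0.0371, "z": 0, "wx": 0, "wy": 0, "wz": 0, "grip": 0}
    - {"x": 0.021, "y": 0.0371, "z": 0, "wx": 0, "wy": 0, "wz": 0, "grip": 0}
    - {"x": 0.021, "y": 0.0371, "z": 0, "wx": 0, "wy": 0, "wz": 0, "grip": 0}
    - {"x": 0, "y": 0, "z": 0, "wx": 0, "wy": 0, "wz": 9.2, "grip": 0}
    - {"x": 0, "y": 0, "z": 0, "wx": 0, "wy": 0, "wz": 9.2, "grip": 0}
    - {"x": 0, "y": 0, "z": 0, "wx": 0, "wy": 0, "wz": 9.2, "grip": 0}
    - {"x": 0, "y": 0, "z": 0, "wx": 0, "wy": 0, "wz": 9.2, "grip": 0}
    - {"x": 0, "y": 0, "z": 0, "wx": 0, "wy": 0, "wz": 9.2, "grip": 0}
    - {"x": 0, "y": 0, "z": 0, "wx": 0, "wy": 0, "wz": 9.2, "grip": 0}
    - {"x": 0, "y": 0, "z": 0, "wx": 0, "wy": 0, "wz": 9.2, "grip": 0}
    - {"x": 0, "y": 0, "z": 0, "wx": 0, "wy": 0, "wz": 0, "grip": 0}

```text
clock: 20.1
eef_pos: [409.6, -199.8, 126.0]
eef_rot: [3.141, 0.0, 1.614]
wrist_force: [-0.4, 1.2, -1.7]
finger_gap: 14.0
```

```bash
python3 - <<'E'
from h import *
s=st()
go([*j2w(0,275),s['eef_pos'][2]])
snap(12,("scene",))
E
```

```text
t 20.1 pos [ 409.6 -199.8  126. ] rot [3.1414e+00 1.0000e-04 1.6142e+00] F [-0.4  1.2 -1.7] M [ 0.04 -0.06 -0.04] gap 14.0 jig [-152.1 -216. ]
tool shift mm [490.7 152.9  -0. ] len 514.0
```

View pics/scene12.png

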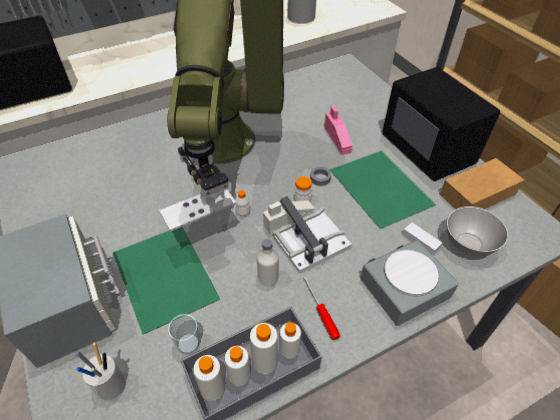

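Emit:
play_rows:
  commands:
    - {"x": 0.0409, "y": 0.0127, "z": 0, "wx": 0, "wy": 0, "wz": 0, "grip": 0}
    - {"x": 0.0409, "y": 0.0127, "z": 0, "wx": 0, "wy": 0, "wz": 0, "grip": 0}
    - {"x": 0.0409, "y": 0.0127, "z": 0, "wx": 0, "wy": 0, "wz": 0, "grip": 0}
    - {"x": 0.0409, "y": 0.0127, "z": 0, "wx": 0, "wy": 0, "wz": 0, "grip": 0}
    - {"x": 0.0409, "y": 0.0127, "z": 0, "wx": 0, "wy": 0, "wz": 0, "grip": 0}
    - {"x": 0.0409, "y": 0.0127, "z": 0, "wx": 0, "wy": 0, "wz": 0, "grip": 0}
    - {"x": 0.0409, "y": 0.0127, "z": 0, "wx": 0, "wy": 0, "wz": 0, "grip": 0}
    - {"x": 0.0409, "y": 0.0127, "z": 0, "wx": 0, "wy": 0, "wz": 0, "grip": 0}
    - {"x": 0.0409, "y": 0.0127, "z": 0, "wx": 0, "wy": 0, "wz": 0, "grip": 0}
    - {"x": 0.0409, "y": 0.0127, "z": 0, "wx": 0, "wy": 0, "wz": 0, "grip": 0}
    - {"x": 0.0409, "y": 0.0127, "z": 0, "wx": 0, "wy": 0, "wz": 0, "grip": 0}
    - {"x": 0.0409, "y": 0.0127, "z": 0, "wx": 0, "wy": 0, "wz": 0, "grip": 0}
    - {"x": 0, "y": 0, "z": 0.03, "wx": 0, "wy": 0, "wz": 0, "grip": 0}
    - {"x": 0, "y": 0, "z": 0.04, "wx": 0, "wy": 0, "wz": 0, "grip": 0}
    - {"x": 0, "y": 0, "z": 0.035, "wx": 0, "wy": 0, "wz": 0, "grip": 0}
    - {"x": 0, "y": 0, "z": 0.01, "wx": 0, "wy": 0, "wz": 0, "grip": 0}
    - {"x": 0, "y": 0, "z": 0, "wx": 0, "wy": 0, "wz": 0, "grip": 0}
    - {"x": 0, "y": 0, "z": 0, "wx": 0, "wy": 0, "wz": 0, "grip": 0}

```text
clock: 22.4
eef_pos: [541.9, 297.3, 12.2]
eef_rot: [3.139, -0.001, 1.614]
wrist_force: [-0.3, 0.3, -1.8]
finger_gap: 13.7
```

```bash
python3 - <<'E'
from h import *
s=st(); snap(13)
crop("scene",13,260,130,160,130,5,"pics/c21.png"); crop("top",13,110,120,180,130,4.4,"pics/c22.png")
E
```

```text
t 22.4 pos [541.9 297.3  12.2] rot [ 3.1394e+00 -9.0000e-04  1.6140e+00] F [-0.3  0.3 -1.8] M [-0.01 -0.15  0.01] gap 13.7 jig [  1.  275.2]
```

View pics/c21.png

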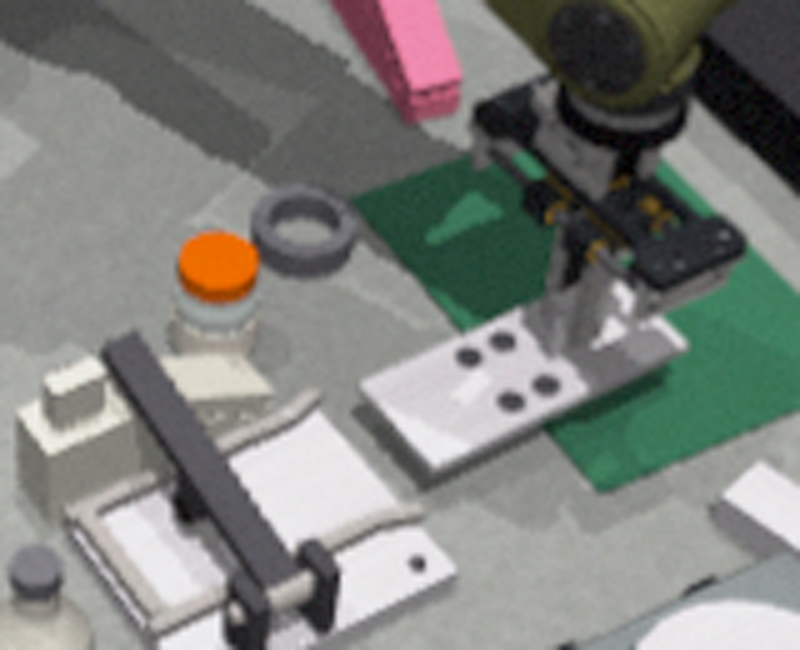

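View pics/c22.png

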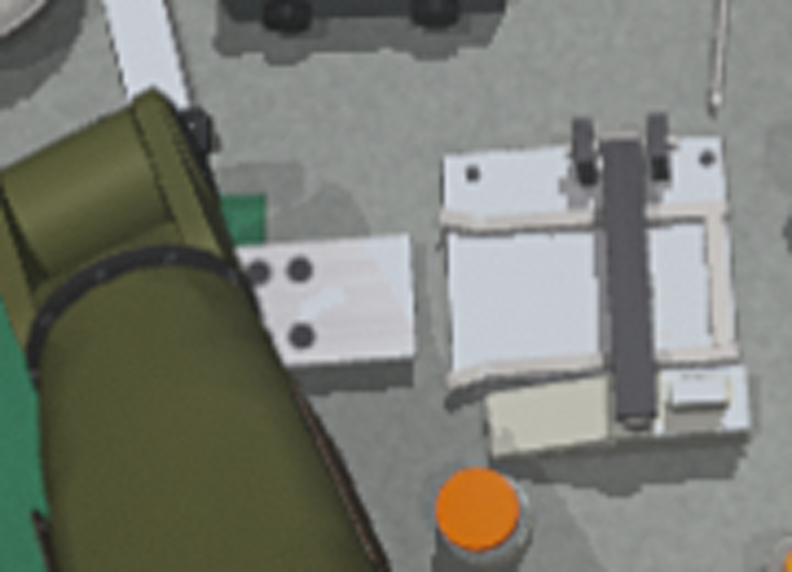

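```bash
cat > rails.py <<'E'
from h import *
def tj(P):
    return np.array([w2j(q) for q in P])
def band(n,k,x0,z,ylist,lo,hi,mode):
    """profile along jig x at fixed jig y, height z; returns crossings"""
    p,_=load(n,k); g=p.astype(np.float32)
    out=[]
    xs=np.arange(lo,hi,0.5)
    for y in ylist:
        W=np.array([[*j2w(x,y),z] for x in xs]); uv=proj(n,W).astype(np.float32)
        s=cv2.remap(g,uv[:,0].reshape(1,-1),uv[:,1].reshape(1,-1),cv2.INTER_LINEAR)[0]
        out.append(s)
    return xs,np.array(out)
E
python3 - <<'E'
from rails import *
np.set_printoptions(precision=0,suppress=True,linewidth=200)
for n in("top","scene"):
    for nm,lo,hi in(("rail-",-62,-34),("rail+",34,62)):
        xs,s=band(n,13,0,30,range(20,88,3),lo,hi,0); m=s.mean(0)
        print(n,nm); print(np.c_[xs[::3],m[::3],(m[:,0]-m[:,2])[::3]].T)
    xs,s=band(n,13,0,42,range(145,185,3),-55,55,0); m=s.mean(0); print("plate"); 
    for sl in(slice(0,60,3),slice(160,220,3)): print(np.c_[xs[sl],m[sl].mean(1),(m[:,0]-m[:,2])[sl]].T)
E
```

```text
top rail-
[[-62. -60. -59. -58. -56. -54. -53. -52. -50. -48. -47. -46. -44. -42. -41. -40. -38. -36. -35.]
 [144. 121. 105. 102. 114. 130. 150. 171. 180. 181. 181. 182. 185. 188. 191. 191. 191. 191. 191.]
 [144. 122. 105. 102. 113. 129. 149. 168. 177. 178. 179. 181. 186. 192. 196. 196. 196. 196. 196.]
 [138. 118. 105. 103. 114. 128. 147. 166. 174. 175. 177. 181. 188. 196. 202. 204. 204. 203. 203.]
 [  6.   3.   0.  -1.  -0.   2.   4.   5.   5.   5.   4.   1.  -3.  -8. -12. -13. -13. -12. -12.]]
top rail+
[[ 34.  36.  37.  38.  40.  42.  43.  44.  46.  48.  49.  50.  52.  54.  55.  56.  58.  60.  61.]
 [189. 178. 157. 133. 121. 125. 146. 168. 179. 181. 181. 181. 181. 182. 182. 181. 181. 180. 179.]
 [194. 183. 160. 134. 121. 124. 144. 166. 176. 179. 179. 180. 182. 185. 186. 186. 186. 185. 183.]
 [201. 189. 166. 138. 122. 123. 142. 163. 173. 176. 177. 180. 184. 189. 192. 193. 192. 191. 189.]
 [-12. -11.  -8.  -4.  -1.   2.   4.   5.   5.   5.   4.   1.  -3.  -7. -10. -11. -11. -11. -10.]]
plate
[[-55. -54. -52. -50. -49. -48. -46. -44. -43. -42. -40. -38. -37. -36. -34. -32. -31. -30. 
[... 1459 characters left out ...]
1.  -0.   0.   2.   3.   3.   3.   2.   2.   2.   1.   1.   0.   0.   1.]]
plate
[[-55. -54. -52. -50. -49. -48. -46. -44. -43. -42. -40. -38. -37. -36. -34. -32. -31. -30. -28. -26.]
 [144. 144. 144. 144. 144. 144. 145. 145. 148. 155. 166. 180. 195. 206. 213. 215. 215. 214. 213. 212.]
 [  2.   2.   2.   3.   3.   3.   4.   3.   3.   2.   1.   0.   0.  -0.  -0.  -1.  -1.  -0.  -0.   0.]]
[[ 25.  26.  28.  30.  31.  32.  34.  36.  37.  38.  40.  42.  43.  44.  46.  48.  49.  50.  52.  54.]
 [223. 224. 225. 226. 227. 227. 228. 227. 226. 221. 210. 191. 165. 138. 116.  99.  86.  79.  81.  90.]
 [  0.  -0.  -1.  -1.  -1.  -1.  -1.  -1.  -1.  -1.  -1.  -1.  -1.  -0.  -0.   0.   1.   1.   2.   2.]]
```

```bash
python3 - <<'E'
from rails import *
def cross(xs,m,lev,rising):
    for i in range(len(xs)-1):
        if (rising and m[i]<lev<=m[i+1]) or (not rising and m[i]>=lev>m[i+1]): return xs[i]+(lev-m[i])/(m[i+1]-m[i])*.5
    return np.nan
for n,l1,l2,yl in(("top",142,170,range(144,176,4)),("scene",180,182,range(144,215,4))):
    xs,s=band(n,13,0,42,yl,-55,55,0); g=s.mean(2); ys=list(yl)
    L=[cross(xs[:60],r[:60],l1,True) for r in g]; R=[cross(xs[160:],r[160:],l2,False) for r in g]
    for nm,e in(("L",L),("R",R)):
        e=np.array(e); ok=~np.isnan(e); f=np.polyfit(np.array(ys)[ok],e[ok],1); print(n,nm,e.round(1),"slope deg",np.degrees(f[0]).round(2))
    # lead end
    xs2=np.arange(120,165,.5); W=np.array([[*j2w(x,y),42] for x in(-20,0,20) for y in xs2]); 
    p,_=load(n,13); uv=proj(n,W).astype(np.float32); q=cv2.remap(p.astype(np.float32),uv[:,0].reshape(3,-1),uv[:,1].reshape(3,-1),cv2.INTER_LINEAR).mean(2)
    print("lead",[cross(xs2,r,(r[-20:].mean()+r[15:25].mean())/2,True) for r in q])
E
```

```text
top L [-40.2 -40.  -40.3 -40.2 -40.2 -40.1 -39.9 -40.2] slope deg 0.12
top R [41.3 41.1 40.9 40.9 40.6 40.7 40.1 40. ] slope deg -2.64
lead [np.float64(141.64512306451797), np.float64(141.11375696212053), np.float64(142.6607827246189)]
scene L [-37.  -38.5 -38.7 -38.6 -38.6 -38.8 -39.1 -38.1 -38.8 -38.4 -38.1 -38.2
 -38.2 -38.5 -38.5 -38.7 -38.7 -38.8] slope deg -0.36
scene R [41.7 41.9 42.2 42.3 42.3 42.7 42.4 41.9 41.2 41.5 41.  41.3 40.8 41.
 40.6 40.7 40.3 40.6] slope deg -1.68
lead [np.float64(141.0505914390087), np.float64(140.5567134320736), np.float64(140.07392072677612)]
```

Emit:
play_rows:
  commands:
    - {"x": 0, "y": -0.001, "z": 0.006, "wx": 0, "wy": 0, "wz": 0, "grip": 0}
    - {"x": 0, "y": 0, "z": 0.006, "wx": 0, "wy": 0, "wz": 0, "grip": 0}
    - {"x": -0.01, "y": 0, "z": 0, "wx": 0, "wy": 0, "wz": 0, "grip": 0}
    - {"x": -0.01, "y": 0, "z": 0, "wx": 0, "wy": 0, "wz": 0, "grip": 0}
    - {"x": -0.01, "y": 0, "z": 0, "wx": 0, "wy": 0, "wz": 0, "grip": 0}
    - {"x": -0.01, "y": 0, "z": 0, "wx": 0, "wy": 0, "wz": 0, "grip": 0}
    - {"x": 0, "y": 0, "z": 0, "wx": 0, "wy": 0, "wz": 0, "grip": 0}

```text
clock: 23.38
eef_pos: [542.0, 256.2, -1.3]
eef_rot: [3.142, -0.0, 1.612]
wrist_force: [0.5, 0.6, -2.6]
finger_gap: 13.9
```

```bash
python3 - <<'E'
from h import *
s=st(); snap(14)
crop("scene",14,260,130,160,130,5,"pics/c23.png"); crop("top",14,110,120,180,130,4.4,"pics/c24.png")
E
```

```text
t 23.38 pos [542.  256.2  -1.3] rot [ 3.1415 -0.      1.6123] F [ 0.5  0.6 -2.6] M [ 0.01 -0.04  0.05] gap 13.9 jig [ -0.7 234.1]
```

View pics/c23.png

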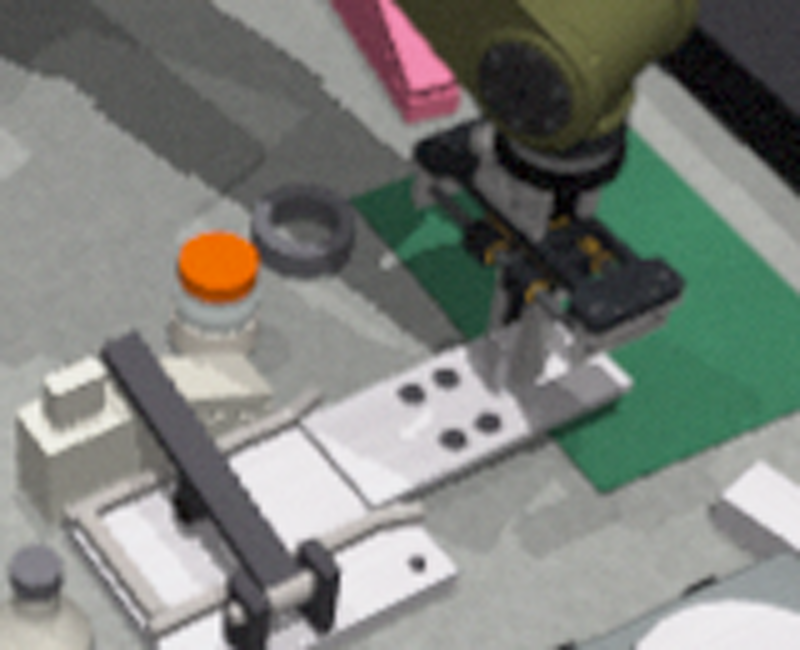

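View pics/c24.png

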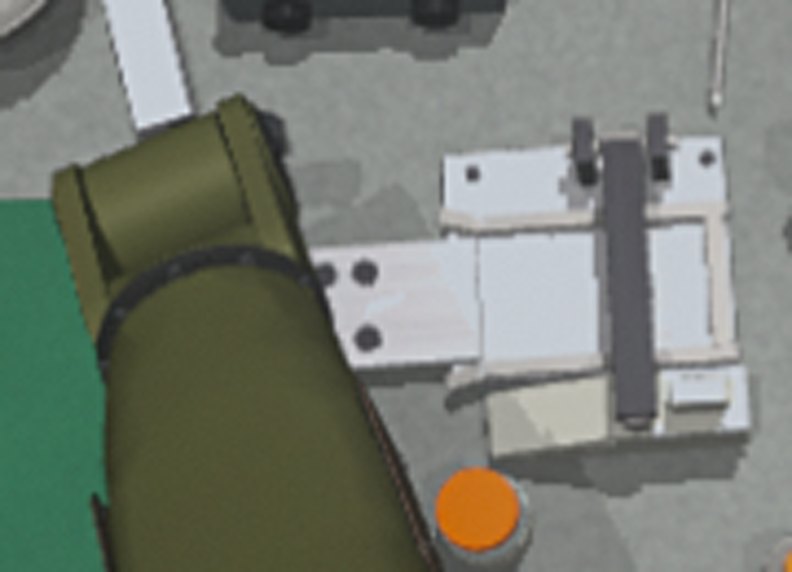

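The leading edge has entered between the rails (scene crop 340,460) with about zero side force. Sliding on.

Emit:
play_rows:
  commands:
    - {"x": -0.01, "y": 0, "z": 0, "wx": 0, "wy": 0, "wz": 0, "grip": 0}
    - {"x": -0.01, "y": 0, "z": 0, "wx": 0, "wy": 0, "wz": 0, "grip": 0}
    - {"x": -0.01, "y": 0, "z": 0, "wx": 0, "wy": 0, "wz": 0, "grip": 0}
    - {"x": -0.01, "y": 0, "z": 0, "wx": 0, "wy": 0, "wz": 0, "grip": 0}
    - {"x": -0.01, "y": 0, "z": 0, "wx": 0, "wy": 0, "wz": 0, "grip": 0}
    - {"x": -0.01, "y": 0, "z": 0, "wx": 0, "wy": 0, "wz": 0, "grip": 0}
    - {"x": 0, "y": 0, "z": 0, "wx": 0, "wy": 0, "wz": 0, "grip": 0}

```text
clock: 24.35
eef_pos: [544.4, 196.3, -1.4]
eef_rot: [-3.142, 0.0, 1.612]
wrist_force: [0.7, 0.4, -2.3]
finger_gap: 13.8
```

```bash
python3 - <<'E'
from h import *
s=st()
E
```

```text
t 24.35 pos [544.4 196.3  -1.4] rot [-3.1416  0.      1.6124] F [ 0.7  0.4 -2.3] M [ 0.01 -0.06 -0.  ] gap 13.8 jig [ -0.8 174.2]
```

Emit:
play_rows:
  commands:
    - {"x": -0.01, "y": 0, "z": 0, "wx": 0, "wy": 0, "wz": 0, "grip": 0}
    - {"x": -0.01, "y": 0, "z": 0, "wx": 0, "wy": 0, "wz": 0, "grip": 0}
    - {"x": -0.01, "y": 0, "z": 0, "wx": 0, "wy": 0, "wz": 0, "grip": 0}
    - {"x": -0.01, "y": 0, "z": 0, "wx": 0, "wy": 0, "wz": 0, "grip": 0}
    - {"x": -0.01, "y": 0, "z": 0, "wx": 0, "wy": 0, "wz": 0, "grip": 0}
    - {"x": -0.01, "y": 0, "z": 0, "wx": 0, "wy": 0, "wz": 0, "grip": 0}
    - {"x": -0.01, "y": 0, "z": 0, "wx": 0, "wy": 0, "wz": 0, "grip": 0}
    - {"x": -0.01, "y": 0, "z": 0, "wx": 0, "wy": 0, "wz": 0, "grip": 0}
    - {"x": 0, "y": 0, "z": 0, "wx": 0, "wy": 0, "wz": 0, "grip": 0}

```text
clock: 25.48
eef_pos: [547.8, 116.4, -1.4]
eef_rot: [3.142, -0.0, 1.612]
wrist_force: [-0.2, 0.1, -1.7]
finger_gap: 13.9
```

```bash
python3 - <<'E'
from h import *
s=st()
E
```

```text
t 25.48 pos [547.8 116.4  -1.4] rot [ 3.1416 -0.      1.6124] F [-0.2  0.1 -1.7] M [-0.02 -0.05 -0.07] gap 13.9 jig [-0.7 94.2]
```

Emit:
play_rows:
  commands:
    - {"x": -0.004, "y": 0, "z": 0.0007, "wx": 0, "wy": 0, "wz": 0, "grip": 0}
    - {"x": -0.003, "y": 0, "z": 0, "wx": 0, "wy": 0, "wz": 0, "grip": 0}
    - {"x": -0.001, "y": 0, "z": 0, "wx": 0, "wy": 0, "wz": 0, "grip": 0}
    - {"x": -0.001, "y": 0, "z": 0, "wx": 0, "wy": 0, "wz": 0, "grip": 0}
    - {"x": 0, "y": 0, "z": 0, "wx": 0, "wy": 0, "wz": 0, "grip": 0}

```text
clock: 26.1
eef_pos: [548.2, 108.1, -2.0]
eef_rot: [3.141, 0.0, 1.613]
wrist_force: [-0.9, 0.5, 3.5]
finger_gap: 13.6
```

```bash
python3 - <<'E'
from h import *
s=st()
E
```

```text
t 26.1 pos [548.2 108.1  -2. ] rot [3.1413 0.     1.6134] F [-0.9  0.5  3.5] M [-0.04  0.03 -0.05] gap 13.6 jig [-0.7 85.9]
```

Emit:
play_rows:
  commands:
    - {"x": -0.001, "y": 0, "z": 0, "wx": 0, "wy": 0, "wz": 0, "grip": 0}
    - {"x": -0.001, "y": 0, "z": 0, "wx": 0, "wy": 0, "wz": 0, "grip": 0}
    - {"x": 0, "y": 0, "z": 0, "wx": 0, "wy": 0, "wz": 0, "grip": 0}

```text
clock: 26.48
eef_pos: [548.3, 107.0, -1.9]
eef_rot: [3.141, -0.001, 1.613]
wrist_force: [-0.3, 9.2, 3.0]
finger_gap: 14.0
```

```bash
python3 - <<'E'
from h import *
s=st()
E
```

```text
t 26.48 pos [548.3 107.   -1.9] rot [ 3.1411e+00 -1.3000e-03  1.6134e+00] F [-0.3  9.2  3. ] M [ 1.17  0.02 -0.07] gap 14.0 jig [-0.6 84.8]
```

The stop is reached: 9 N at jig y≈85, which is the nominal home. A small extra nudge, then release, lift and look.

Emit:
play_rows:
  commands:
    - {"x": -0.0007, "y": 0, "z": 0, "wx": 0, "wy": 0, "wz": 0, "grip": 0}
    - {"x": 0, "y": 0, "z": 0, "wx": 0, "wy": 0, "wz": 0, "grip": 0}
    - {"x": 0, "y": 0, "z": -0.0005, "wx": 0, "wy": 0, "wz": 0, "grip": 0.3}
    - {"x": 0, "y": 0, "z": 0, "wx": 0, "wy": 0, "wz": 0, "grip": 0.5}
    - {"x": 0, "y": 0, "z": 0, "wx": 0, "wy": 0, "wz": 0, "grip": 0.5}
    - {"x": 0, "y": 0, "z": 0, "wx": 0, "wy": 0, "wz": 0, "grip": 0.5}
    - {"x": 0, "y": 0, "z": -0.02, "wx": 0, "wy": 0, "wz": 0, "grip": 0.5}
    - {"x": 0, "y": 0, "z": -0.04, "wx": 0, "wy": 0, "wz": 0, "grip": 0.5}
    - {"x": 0, "y": 0, "z": -0.05, "wx": 0, "wy": 0, "wz": 0, "grip": 0.5}
    - {"x": 0, "y": 0, "z": -0.05, "wx": 0, "wy": 0, "wz": 0, "grip": 0.5}

```text
clock: 27.72
eef_pos: [548.0, 105.2, 159.9]
eef_rot: [-3.141, 0.0, 1.613]
wrist_force: [0.5, -0.1, 0.4]
finger_gap: 46.8
```

```bash
python3 - <<'E'
from h import *
s=st(); snap(15)
crop("scene",15,240,160,130,115,6,"pics/c25.png"); 
go([*j2w(-85,-38),s['eef_pos'][2]])
# gap between plate lead edge and stop: profile along jig y at z=28, scene & top
E
```

```text
t 27.73 pos [548.  105.2 159.9] rot [-3.1414  0.      1.6131] F [ 0.5 -0.1  0.4] M [-0.04 -0.08 -0.01] gap 46.8 jig [-1.  83.1]
tool shift mm [-121.3  -86.5    4. ] len 149.0
```

View pics/c25.png

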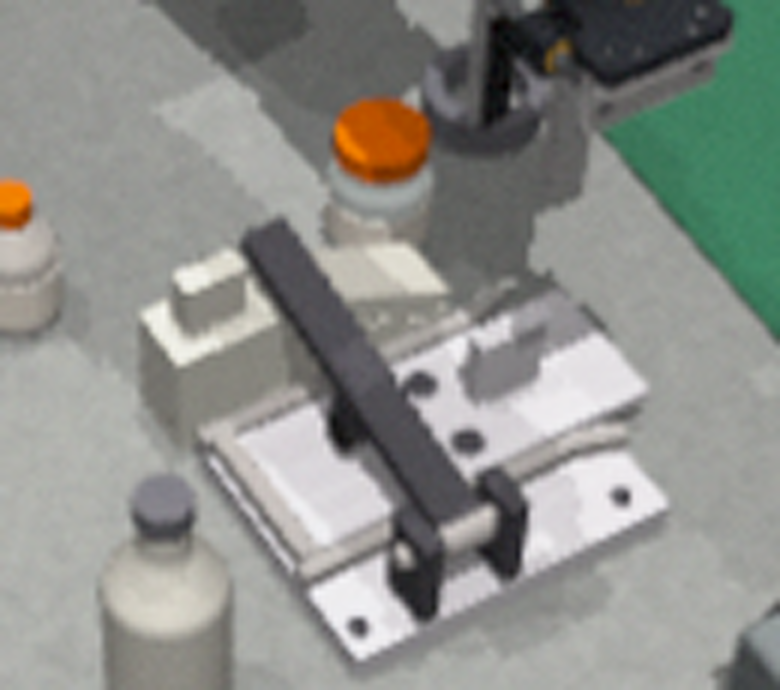

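The plate is under the propped arm, and its leading edge meets the stop (crop 240,440 to 300,560) with no visible gap. A quick numeric check of the plate's ends.

```bash
python3 - <<'E'
from h import *
for n in("scene","top"):
    C,p=cloud(n,15)
    J0=(C[...,0]-JO[0])*np.cos(TH)+(C[...,1]-JO[1])*np.sin(TH); J1=-(C[...,0]-JO[0])*np.sin(TH)+(C[...,1]-JO[1])*np.cos(TH); z=C[...,2]
    m=(abs(J0)<36)&(abs(z-28)<5)&(p.max(2)>120); print(n,"plate y",np.percentile(J1[m],[.2,1,99,99.8]).round(1), "z med",np.median(z[m]).round(1))
    m=(abs(J0)<36)&(J1>40)&(z>45)&(z<90)&(J1<120); print("fin",m.sum(), np.array([J0[m].mean(),J1[m].mean()]).round(1),np.percentile(J1[m],[2,98]).round(1))
    a=(abs(J0)<30)&(abs(J1+40)<6)&(z<50); b=(abs(J0)<30)&(abs(J1+55)<4)&(z<50); print("z near stop",np.median(z[a]),"stop",np.median(z[b]))
    for x in(-95,-60,-20,40):
        m=(abs(J1)<9)&(abs(J0-x)<8)&(z>55)&(z<130)&(p.max(2)<130); print(x, np.median(z[m]).round(1) if m.sum() else None, m.sum())
E
python3 -c "
import sys; sys.path.insert(0,'.')
" ; python3 -c "
from h import *
crop('top',15,200,140,100,80,8,'pics/c26.png')"
```

```text
scene plate y [-583.   -63.8  148.9  150.4] z med 27.8
fin 127 [ 4.7 81.8] [ 63.6 103.8]
z near stop 27.550388118984984 stop 31.484352956271096
-95 103.7 20
-60 99.0 31
-20 93.1 31
40 81.9 29
top plate y [-124.8  -61.8   39.4   42. ] z med 28.8<stdin>:6: RuntimeWarning: Mean of empty slice.
  ret = ret.dtype.type(ret / rcount)
Traceback (most recent call last):
IndexError: index -1 is out of bounds for axis 0 with size 0
```

View pics/c26.png

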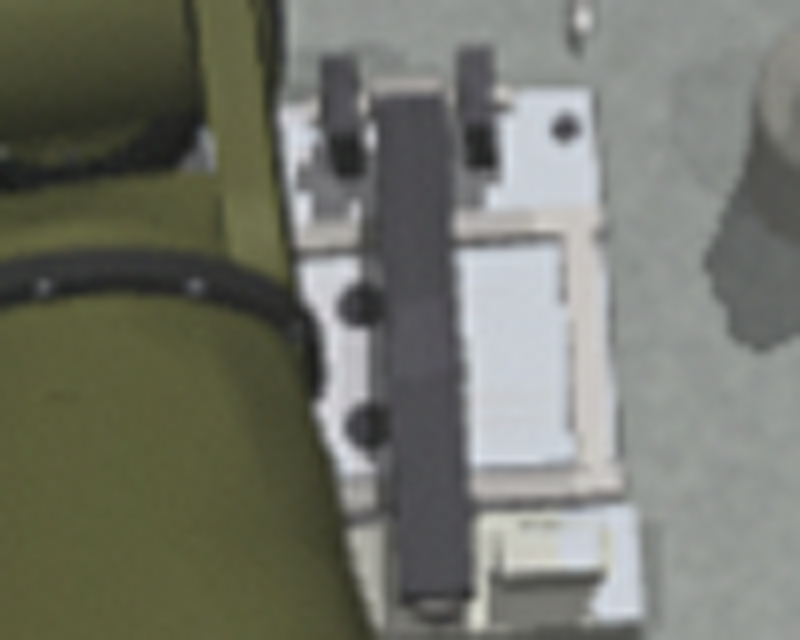

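The plate is home: trailing end at y≈150, flat at z≈28 right up to the stop. Now the wedge.

Emit:
play_rows:
  commands:
    - {"x": -0.0403, "y": -0.029, "z": 0, "wx": 0, "wy": 0, "wz": 0, "grip": 0.5}
    - {"x": -0.0403, "y": -0.029, "z": 0, "wx": 0, "wy": 0, "wz": 0, "grip": 0.5}
    - {"x": -0.0403, "y": -0.029, "z": 0, "wx": 0, "wy": 0, "wz": 0, "grip": 0.5}
    - {"x": 0, "y": 0, "z": 0.03, "wx": 0, "wy": 0, "wz": 0, "grip": 0.5}
    - {"x": 0, "y": 0, "z": 0.03, "wx": 0, "wy": 0, "wz": 0, "grip": 0.5}
    - {"x": 0, "y": 0, "z": 0, "wx": 0, "wy": 0, "wz": 0, "grip": 0.5}

```text
clock: 28.58
eef_pos: [465.1, -19.1, 96.6]
eef_rot: [-3.138, -0.001, 1.613]
wrist_force: [0.4, 0.1, -0.4]
finger_gap: 46.7
```

```bash
python3 - <<'E'
from h import *
s=st(); go([*j2w(-85.5,-37.5),31.8])
E
```

```text
t 28.57 pos [465.1 -19.1  96.6] rot [-3.1377e+00 -6.0000e-04  1.6131e+00] F [ 0.4  0.1 -0.4] M [-0.01 -0.07  0.03] gap 46.7 jig [-89.  -37.7]
tool shift mm [ 0.2  3.5 64.8] len 64.9
```

Emit:
play_rows:
  commands:
    - {"x": 0, "y": 0.001, "z": 0.03, "wx": 0, "wy": 0, "wz": 0, "grip": 0.5}
    - {"x": 0, "y": 0, "z": 0.025, "wx": 0, "wy": 0, "wz": 0, "grip": 0.5}
    - {"x": 0, "y": 0, "z": 0.008, "wx": 0, "wy": 0, "wz": 0, "grip": 0.5}
    - {"x": 0, "y": 0, "z": 0, "wx": 0, "wy": 0, "wz": 0, "grip": 0.5}

```text
clock: 29.08
eef_pos: [467.8, -19.1, 36.0]
eef_rot: [3.141, 0.0, 1.613]
wrist_force: [-0.1, -0.2, 0.2]
finger_gap: 47.2
```

```bash
python3 - <<'E'
from h import *
s=st()
E
```

```text
t 29.07 pos [467.8 -19.1  36. ] rot [3.1412e+00 1.0000e-04 1.6134e+00] F [-0.1 -0.2  0.2] M [ 0.   -0.08 -0.  ] gap 47.2 jig [-86.3 -37.8]
```

Emit:
play_rows:
  commands:
    - {"x": 0, "y": 0.0006, "z": 0.003, "wx": 0, "wy": 0, "wz": 0, "grip": 0.5}
    - {"x": 0, "y": 0, "z": 0, "wx": 0, "wy": 0, "wz": 0, "grip": 0.2}
    - {"x": 0, "y": 0, "z": 0, "wx": 0, "wy": 0, "wz": 0, "grip": 0}
    - {"x": 0, "y": 0, "z": 0, "wx": 0, "wy": 0, "wz": 0, "grip": 0}
    - {"x": 0, "y": 0, "z": 0, "wx": 0, "wy": 0, "wz": 0, "grip": 0}
    - {"x": 0, "y": 0, "z": 0, "wx": 0, "wy": 0, "wz": 0, "grip": 0}
    - {"x": 0, "y": 0, "z": 0, "wx": 0, "wy": 0, "wz": 0, "grip": 0}
  squeeze: 45

```text
clock: 29.95
eef_pos: [468.2, -19.1, 32.5]
eef_rot: [3.141, 0.0, 1.613]
wrist_force: [1.5, -0.1, 1.6]
finger_gap: 15.7
```

```bash
python3 - <<'E'
from h import *
s=st(); go([*j2w(-85.5,-165),31.8])
E
```

```text
t 29.95 pos [468.2 -19.1  32.5] rot [3.1412e+00 1.0000e-04 1.6132e+00] F [ 1.5 -0.1  1.6] M [-0.04 -0.24 -0.04] gap 15.7 jig [-85.9 -37.8]
tool shift mm [-127.2    0.4    0.7] len 127.2
```

Emit:
play_rows:
  commands:
    - {"x": -0.005, "y": 0, "z": 0, "wx": 0, "wy": 0, "wz": 0, "grip": 0}
    - {"x": -0.01, "y": 0, "z": 0, "wx": 0, "wy": 0, "wz": 0, "grip": 0}
    - {"x": -0.01, "y": 0, "z": 0, "wx": 0, "wy": 0, "wz": 0, "grip": 0}
    - {"x": -0.01, "y": 0, "z": 0, "wx": 0, "wy": 0, "wz": 0, "grip": 0}
    - {"x": -0.01, "y": 0, "z": 0, "wx": 0, "wy": 0, "wz": 0, "grip": 0}
    - {"x": -0.01, "y": 0, "z": 0, "wx": 0, "wy": 0, "wz": 0, "grip": 0}
    - {"x": -0.01, "y": 0, "z": 0, "wx": 0, "wy": 0, "wz": 0, "grip": 0}
    - {"x": -0.01, "y": 0, "z": 0, "wx": 0, "wy": 0, "wz": 0, "grip": 0}
    - {"x": -0.015, "y": 0, "z": 0, "wx": 0, "wy": 0, "wz": 0, "grip": 0}
    - {"x": -0.015, "y": 0, "z": 0, "wx": 0, "wy": 0, "wz": 0, "grip": 0}
    - {"x": -0.02, "y": 0, "z": 0, "wx": 0, "wy": 0, "wz": 0, "grip": 0}
    - {"x": -0.015, "y": 0, "z": 0, "wx": 0, "wy": 0, "wz": 0, "grip": 0}
    - {"x": 0, "y": 0, "z": 0, "wx": 0, "wy": 0, "wz": 0, "grip": 0}

```text
clock: 31.58
eef_pos: [474.1, -160.9, 32.6]
eef_rot: [3.141, 0.002, 1.612]
wrist_force: [0.8, -3.3, 5.0]
finger_gap: 15.4
```

```bash
python3 - <<'E'
from h import *
s=st(); snap(16); crop("scene",16,200,150,170,130,4.6,"pics/c27.png")
go([478,-437,s['eef_pos'][2]])
E
```

```text
t 31.57 pos [ 474.1 -160.9   32.6] rot [3.1410e+00 1.7000e-03 1.6125e+00] F [ 0.8 -3.3  5. ] M [-1.22 -0.09 -0.01] gap 15.4 jig [ -86.  -179.8]
tool shift mm [-276.4   -7.8   -0. ] len 276.5
```

View pics/c27.png

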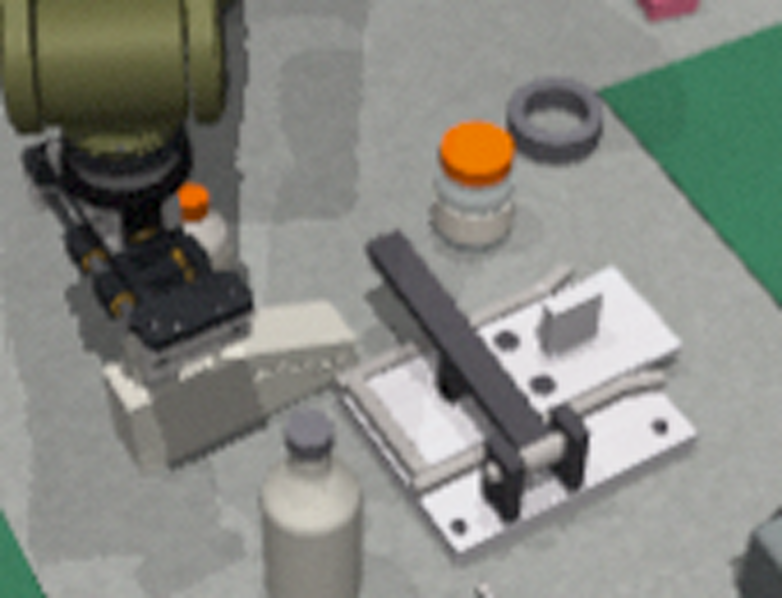

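The wedge is fully out and the arm has come down onto the plate. Next: lift it and carry it to the right mat.

Emit:
play_rows:
  commands:
    - {"x": 0, "y": 0, "z": -0.02, "wx": 0, "wy": 0, "wz": 0, "grip": 0}
    - {"x": 0, "y": 0, "z": -0.04, "wx": 0, "wy": 0, "wz": 0, "grip": 0}
    - {"x": -0.033, "y": -0.0009, "z": 0, "wx": 0, "wy": 0, "wz": 0, "grip": 0}
    - {"x": -0.033, "y": -0.0009, "z": 0, "wx": 0, "wy": 0, "wz": 0, "grip": 0}
    - {"x": -0.033, "y": -0.0009, "z": 0, "wx": 0, "wy": 0, "wz": 0, "grip": 0}
    - {"x": -0.033, "y": -0.0009, "z": 0, "wx": 0, "wy": 0, "wz": 0, "grip": 0}
    - {"x": -0.033, "y": -0.0009, "z": 0, "wx": 0, "wy": 0, "wz": 0, "grip": 0}
    - {"x": -0.033, "y": -0.0009, "z": 0, "wx": 0, "wy": 0, "wz": 0, "grip": 0}
    - {"x": -0.033, "y": -0.0009, "z": 0, "wx": 0, "wy": 0, "wz": 0, "grip": 0}
    - {"x": -0.033, "y": -0.0009, "z": 0, "wx": 0, "wy": 0, "wz": 0, "grip": 0}
    - {"x": 0, "y": 0, "z": 0.02, "wx": 0, "wy": 0, "wz": 0, "grip": 0}
    - {"x": 0, "y": 0, "z": 0.02, "wx": 0, "wy": 0, "wz": 0, "grip": 0}
    - {"x": 0, "y": 0, "z": 0.01, "wx": 0, "wy": 0, "wz": 0, "grip": 0}
    - {"x": 0, "y": 0, "z": 0, "wx": 0, "wy": 0, "wz": 0, "grip": 0}

```text
clock: 33.42
eef_pos: [477.7, -422.5, 41.5]
eef_rot: [-3.14, -0.001, 1.614]
wrist_force: [0.4, 0.4, -2.4]
finger_gap: 15.9
```

```bash
python3 - <<'E'
from h import *
s=st(); snap(17); crop("scene",17,90,150,160,130,5,"pics/c28.png")
E
```

```text
t 33.42 pos [ 477.7 -422.5   41.5] rot [-3.1404e+00 -1.1000e-03  1.6137e+00] F [ 0.4  0.4 -2.4] M [-0.18 -0.07 -0.01] gap 15.9 jig [ -93.3 -441.2]
```

View pics/c28.png

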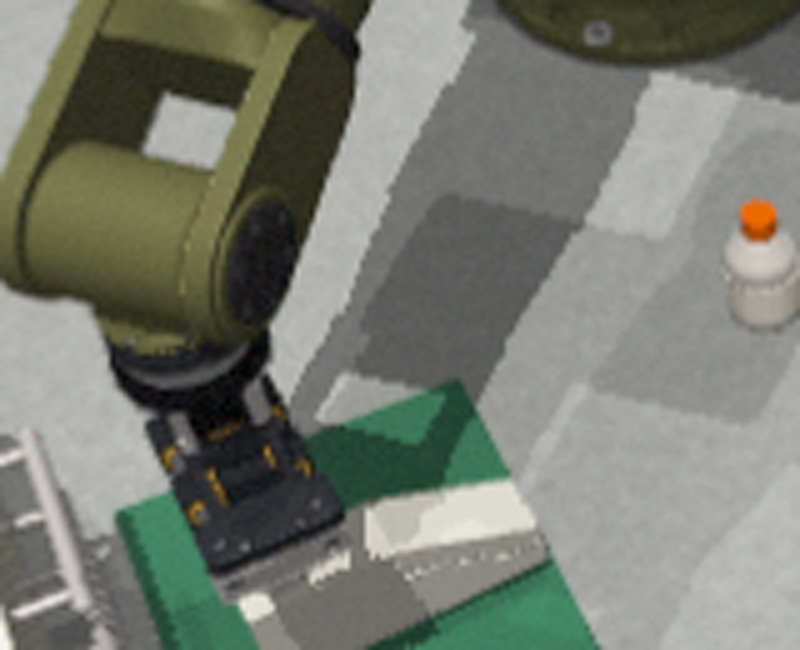

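Emit:
play_rows:
  commands:
    - {"x": -0.01, "y": 0, "z": 0, "wx": 0, "wy": 0, "wz": 0, "grip": 0}
    - {"x": 0, "y": 0, "z": 0.003, "wx": 0, "wy": 0, "wz": 0, "grip": 0}
    - {"x": 0, "y": 0, "z": 0.002, "wx": 0, "wy": 0, "wz": 0, "grip": 0}
    - {"x": 0, "y": 0, "z": 0.001, "wx": 0, "wy": 0, "wz": 0, "grip": 0}
    - {"x": 0, "y": 0, "z": 0, "wx": 0, "wy": 0, "wz": 0, "grip": 0}

```text
clock: 34.15
eef_pos: [478.4, -432.8, 36.3]
eef_rot: [-3.141, -0.0, 1.613]
wrist_force: [0.1, 0.6, -2.4]
finger_gap: 15.5
```

```bash
python3 - <<'E'
from h import *
s=st()
E
```

```text
t 34.15 pos [ 478.4 -432.8   36.3] rot [-3.1415e+00 -2.0000e-04  1.6134e+00] F [ 0.1  0.6 -2.4] M [-0.16 -0.09  0.04] gap 15.5 jig [ -93.1 -451.6]
```

Emit:
play_rows:
  commands:
    - {"x": 0, "y": 0, "z": 0.001, "wx": 0, "wy": 0, "wz": 0, "grip": 0}
    - {"x": 0, "y": 0, "z": 0.0006, "wx": 0, "wy": 0, "wz": 0, "grip": 0}
    - {"x": 0, "y": 0, "z": 0, "wx": 0, "wy": 0, "wz": 0, "grip": 0}

```text
clock: 34.52
eef_pos: [478.6, -433.1, 35.7]
eef_rot: [3.141, 0.001, 1.613]
wrist_force: [-2.4, 2.5, 6.3]
finger_gap: 15.4
```

```bash
python3 - <<'E'
from h import *
s=st()
E
```

```text
t 34.52 pos [ 478.6 -433.1   35.7] rot [3.1411e+00 6.0000e-04 1.6133e+00] F [-2.4  2.5  6.3] M [0.46 0.43 0.  ] gap 15.4 jig [ -92.9 -451.9]
```

Contact with the mat is firm at 6 N upward. Release and lift away.

Emit:
play_rows:
  commands:
    - {"x": 0, "y": 0, "z": -0.0003, "wx": 0, "wy": 0, "wz": 0, "grip": 0.3}
    - {"x": 0, "y": 0, "z": 0, "wx": 0, "wy": 0, "wz": 0, "grip": 0.5}
    - {"x": 0, "y": 0, "z": 0, "wx": 0, "wy": 0, "wz": 0, "grip": 0.5}
    - {"x": 0, "y": 0, "z": 0, "wx": 0, "wy": 0, "wz": 0, "grip": 0.5}
    - {"x": 0, "y": 0, "z": -0.02, "wx": 0, "wy": 0, "wz": 0, "grip": 0.5}
    - {"x": 0, "y": 0, "z": -0.04, "wx": 0, "wy": 0, "wz": 0, "grip": 0.5}
    - {"x": 0, "y": 0, "z": -0.05, "wx": 0, "wy": 0, "wz": 0, "grip": 0.5}
    - {"x": 0, "y": -0.05, "z": -0.03, "wx": 0, "wy": 0, "wz": 0, "grip": 0.5}
    - {"x": 0, "y": -0.05, "z": 0, "wx": 0, "wy": 0, "wz": 0, "grip": 0.5}
    - {"x": 0, "y": 0, "z": 0, "wx": 0, "wy": 0, "wz": 0, "grip": 0.5}

```text
clock: 35.78
eef_pos: [376.5, -437.8, 177.4]
eef_rot: [3.14, 0.002, 1.611]
wrist_force: [0.2, -0.6, 0.5]
finger_gap: 47.2
```

```bash
python3 - <<'E'
from meas import *
s=st(); snap(18)
for n in("scene","top"):
    C,p=cloud(n,18)
    J0=(C[...,0]-JO[0])*np.cos(TH)+(C[...,1]-JO[1])*np.sin(TH); J1=-(C[...,0]-JO[0])*np.sin(TH)+(C[...,1]-JO[1])*np.cos(TH); z=C[...,2]
    m=(abs(J0)<36)&(J1>100)&(J1<170)&(abs(z-28)<5)&(p.max(2)>120); print(n,"plate end y",np.percentile(J1[m],[98,99.5]).round(1), "z",np.median(z[m]).round(1))
    zz=[]
    for x in(-95,-60,-20,40):
        m=(abs(J1)<9)&(abs(J0-x)<8)&(z>55)&(z<130)&(p.max(2)<130); zz.append(np.median(z[m]) if m.sum() else np.nan)
    print("arm z",np.round(zz,1),"angle",np.polyfit([-95,-60,-20,40],zz,1)[0])
    m=(C[...,0]>420)&(C[...,0]<540)&(C[...,1]<-270)&(C[...,1]>-500)&(z>25)&(z<80)&(p.max(2)>90); r,b=rect(C[m]); print("wedge",r,b)
    m2=m&(z>60)&(z<80); print("flat z",np.median(z[m2]))
    for nm,c,rr in (("tall",(624,-124),45),("small",(362,-81),35),("jar",(403,118),40)):
        m=(np.hypot(C[...,0]-c[0],C[...,1]-c[1])<rr)&(z>25)&(z<180); P=C[m]; 
        if len(P): print(nm,P[:,2].max().round(1), P[P[:,2]>P[:,2].max()-8].mean(0))
E
```

```text
t 35.77 pos [ 376.5 -437.8  177.4] rot [3.14 0.   1.61] F [ 0.2 -0.6  0.5] M [-0.01 -0.1  -0.01] gap 47.2 jig [-195.1 -452.3]
scene plate end y [149.8 151.1] z 27.4
arm z [85.4 84.5 81.  77.4] angle -0.061910748970298156
wedge ((478.11688232421875, -372.88433837890625), (48.14307403564453, 164.12339782714844), 3.043473720550537) [[ 449.72 -292.22]
 [ 458.44 -456.11]
 [ 506.51 -453.55]
 [ 497.8  -289.66]]
flat z 71.24483433195587
tall 167.4 [ 626.7  -124.45  163.82]
small 93.9 [366.   -81.11  89.23]
jar 86.0 [407.39 117.65  80.4 ]
top plate end y [149.5 150.8] z 28.3
arm z [86.5 83.5 81.9 77.6] angle -0.0636823700098989
wedge ((476.05889892578125, -373.3707580566406), (42.865440368652344, 166.05166625976562), 3.021014451980591) [[ 450.28 -291.59]
 [ 459.03 -457.41]
 [ 501.84 -455.15]
 [ 493.09 -289.33]]
flat z 72.0861826176515
tall 170.9 [ 623.09 -123.69  166.41]
small 97.9 [360.99 -80.99  92.36]
jar 88.3 [401.59 120.11  82.59]
```

View pics/scene18.png

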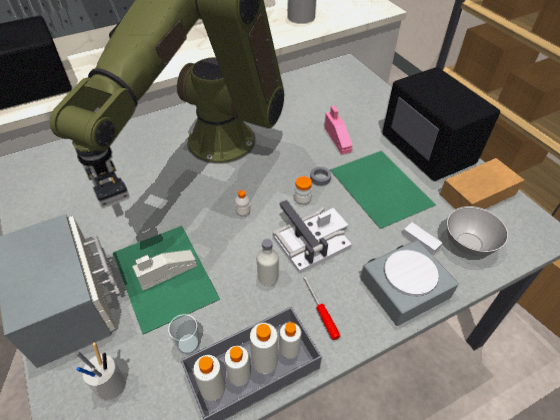

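View pics/top18.png

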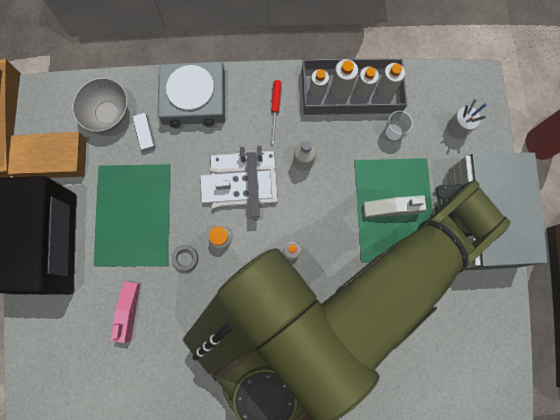

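Both pictures show the arm shut on the plate (scene 315,230), the wedge upright inside the right mat (scene 165,265; top 395,207), and the bystanders in place. Handing in.

```bash
python3 - <<'E'
from h import *
st(); print(manip.sign_off())
E
```

```text
t 35.88 pos [ 378.8 -437.5  176.4] rot [3.1404e+00 1.4000e-03 1.6126e+00] F [0.6 0.3 0.7] M [-0.07 -0.07  0.02] gap 46.7 jig [-192.8 -452.1]
the job is handed in; nothing more can be done
None
```

I loaded the plate into the jig in the order you asked, and handed the job in at 35.9 s; no verdict is reported. I propped the arm with the wedge (about 0.165 rad, roller at wedge x≈39) and slid the plate to the stop, which I felt as 9 N at jig y≈85. After letting go of the plate I drew the wedge out and stood it on the right mat.

**Last checks:**
- **Plate:** its rear end is at jig y≈150, which is fully home, and it lies flat at about 28 mm.
- **Arm:** it is closed on the plate at about 0.063 rad, against a nominal 0.07.
- **Wedge:** its flat top is at 71–72 mm where 73 is expected, and it lies inside the mat.
- **Bystanders:** the tall bottle, small bottle and jar measured the same as at the start, within about 2 mm. I checked the rest by eye in the pictures only.

**What disagreed:**
- **Tool position:** the camera showed the real fingertips about 45 mm above the reported TCP. My first grasp therefore closed in the air above the wedge's fin without touching it. I corrected for the offset from then on.
- **Cameras:** the two views differed by 2–5 mm in x, so I averaged them.

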